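Pin an upright laser torch into a hinged clamp and hold it shut

TASK

Mount the laser torch for a beam reading: stand it on its tail, upright, in the socket of the open clamp, then swing the hinged front half shut round it, and then push the thicker pin from the wooden block fully home through the aligned holes beside the torch and let go of it. The pin leaves a little play, so finish holding: take the two thumb tabs beyond the pin between the fingers and keep squeezing the halves firmly shut when the program ends, so that nothing shifts while I take the reading. Leave the thin pin in its block and the hand lens, mineral, tape and glasses where they are.

Things in the scene. Friction and masses are not known exactly. Their poses are not given: they have to be found in the camera images.
- clamp: Torch clamp, fixed: dark metal base plate 96 x 150 x 10 mm (x -44..52, y -54..96) with a round socket, a column behind (x 23..43, y +-30, 70 tall) and a clamshell of two half-round light grey metal halves 44 to 70 mm above the table. Origin: on the table under the socket's axis. x points from front half to rear half (away from the robot at yaw 0), y from hinge side to lock side, z up.
- socket (a point): Centre of the mouth of the socket that takes the torch's tail: bore 34.6 mm across, no chamfer, mouth 28 mm above the table, floor 10 mm above the table; on the clamp's z axis. In it the torch's top stands 113 mm above the table.
- rear_half: The fixed rear half of the clamshell; its frame is the clamp's. It has a straight plate with a thumb tab on the lock side and two lugs with a hole for the pin (44 to 52 and 62 to 70 mm above the table).
- front_half (a joint): Hinged front half of the clamshell, rad: 0 = shut on its stop (its lug between the rear half's lugs, three holes in line), positive = open towards the clamp's -x, up to 1.3. Light friction (0.5 N at the tab) keeps it where it is left; no spring. When shut its straight plate runs from y = 22 to 88 mm of the clamp, flat outer face at x = -16 mm, 44 to 70 mm above the table.
- hinge (a point): Point on the vertical hinge axis of the front half, half-way up the halves (57 mm above the table); at x = 0, y = -34 mm in the clamp's frame. Its axes turn with the front half.
- front_tab (a point): Centre of the ribbed outer face of the front half's thumb tab (57 mm above the table; face 26 mm tall, about 30 mm long; at x = -16, y = 74 mm of the clamp when shut, 108 mm of arm from the hinge axis). It moves with the front half.
- rear_tab (a point): Centre of the ribbed outer face of the rear half's thumb tab: x = 16, y = 74 mm of the clamp, 57 mm above the table. With the clamp shut the two tabs together are 32 mm wide over their outer faces (each 6 mm thick), and free on both outer sides down to the base plate.
- pin_hole (a point): Centre of the top of the vertical pin hole in the upper lug (70 mm above the table; x = 0, y = 44 mm of the clamp). The holes are 11.4 mm across in the rear half's lugs and 12.2 mm in the front half's lug, with 1 mm chamfers; all three go through.
- torch_mid (a point): Centre (half-way up) of the laser torch: black round body, wider coloured head; handled as a cylinder 32 mm across, 103 mm tall (the tail looks thinner), about 120 g. It stands on its tail on the table, lens up; grip it from above round the top 25 mm, which stay above the clamp's halves. The point's z axis runs up the torch, towards the lens.
- lock_pin_mid (a point): Centre (half-way up) of the thick locking pin, 68 mm tall, 50 g: 10 mm steel shank 34 long with tapered nose (7 mm), shoulder 20 across, 4 thick, black knurled handle 16 across, 30 tall. z up the pin; its lower end is 34 mm below. Parked upright in the block: handle 44 to 74 mm above the table. Fully home in the clamp: shoulder on the upper lug, lower end 36 mm above the table.
- lock_pin_tip (a point): Lower end of the locking pin.
- thin_pin_mid (a point): Centre of the thin pin that belongs to another clamp: 6 mm shank, handle 11 mm across and 18 mm tall, 56 mm overall, parked upright in the other hole of the block, top 62 mm above the table. To be left there.
- pin_block: Wooden block 110 x 44 x 40 mm fixed to the table, long side along its x, with two blind holes 62 mm apart (at x = -31 and +31 mm) in which the two pins are parked with their shoulders on its top; either pin may be in either hole. Origin: centre of the underside.
- magnifier: Hand lens lying flat, 62 x 148 x 9 mm; bystander. Origin: centre of the underside.
- galena: Grey mineral, about 30 x 36 x 21 mm; bystander. Origin: centre of the underside.
- tape: Roll of tape lying flat, 52 mm across, 28 mm tall; bystander. Origin: centre of the underside.
- glasses: Safety glasses, 59 x 126 x 44 mm; bystander. Origin: centre of the underside.
Not all that is in view belongs to the job. What is meant by the part that bears torch_mid is not green, turquoise or yellow, and is the larger of those in its own colour.

How it is judged:
On the way, in this order (a step that is already met when the one before it is completed fails the run):
1. the torch stands upright in the clamp's socket, let go, with the clamp still open (horizontal distance between torch_mid and socket below 0.004 m and z of torch_mid in the frame of clamp below 0.065 m and angle between torch_mid's own z axis and vertical below 0.08 rad and contact force between the fingers and torch below 0.1 N and value of joint front_half above 0.3 rad), for 0.2 s.
2. the front half is swung shut round the torch (horizontal distance between torch_mid and socket below 0.004 m and z of torch_mid in the frame of clamp below 0.065 m and angle between torch_mid's own z axis and vertical below 0.08 rad and value of joint front_half below 0.03 rad), for 0.2 s.
3. the thick pin is fully home through all three holes and let go (horizontal distance between torch_mid and socket below 0.004 m and z of torch_mid in the frame of clamp below 0.065 m and angle between torch_mid's own z axis and vertical below 0.08 rad and horizontal distance between lock_pin_tip and pin_hole below 0.003 m and z of lock_pin_tip in the frame of clamp below 0.039 m and angle between lock_pin_tip's own z axis and vertical below 0.1 rad and value of joint front_half below 0.05 rad and contact force between the fingers and lock_pin below 0.1 N), for 0.2 s.
At the end, for the whole second after the job is handed in: Fingers press front and rear half with over 4 N each, off the pin; front half within 0.02 rad of shut; torch still, upright (0.08 rad), within 4 mm of the socket axis and 3.5 mm of its floor; thick pin within 3 mm of fully home and of the hole axis, upright (0.1 rad) (horizontal distance between torch_mid and socket below 0.004 m and z of torch_mid in the frame of clamp below 0.065 m and angle between torch_mid's own z axis and vertical below 0.08 rad and horizontal distance between lock_pin_tip and pin_hole below 0.003 m and z of lock_pin_tip in the frame of clamp below 0.039 m and angle between lock_pin_tip's own z axis and vertical below 0.1 rad and value of joint front_half below 0.02 rad and contact force between the fingers and front_half above 4 N and contact force between the fingers and rear_half above 4 N and contact force between the fingers and lock_pin below 0.1 N and linear speed of torch below 0.02 m/s); the arm keeps its last pose, push and grip.
It fails at once if the thin pin is taken out of its hole or knocked (moved more than 20 mm) (distance of thin_pin_mid from where it was at the start of the episode above 0.02 m).
It fails at once if a bystander (hand lens, mineral, tape, glasses) is moved more than 30 mm (distance of any of magnifier, galena, tape, glasses from where it was at the start of the episode above 0.03 m).
It also fails if it takes over 64 s, if anything falls off the work surface, if the arm or the gripper's body presses on something with over 40 N, if the wrist force passes 120 N, or if a joint passes its speed limit or range.

ROBOT

A 6-joint arm with a two-finger parallel gripper is mounted at the origin on a cart in front of the work surface, level with it; the furniture and walls round the work are solid. World frame = base frame: x ahead of the robot, y to its left, z up, the work surface at z = 0. Lengths are in m, angles in rad, forces in N, time in s.
With the tool pointing down it reaches from about 0.375 to 0.825 m from the base axis. Payload 5.5 kg.
Tool frame: the origin (TCP) lies at the very end of the fingers, on their centre line; the grasp point (between the pads) lies 19 mm behind it (robot.grip_depth is the distance from the TCP to the grasp point, in m); x points along the fingers, z is the direction in which the jaws open and shut, and the axes are right-handed (so a half turn about x gives the same grasp; the last joint's range is limited). The gripper opens to 85 mm and grips with 20 to 120 N. Pads are 22 mm wide; open, the fingers measure 114 mm over their backs; the gripper's body (76 mm by 85 mm) begins 54 mm behind the grasp point. The pads swing forward as they close: fully open they stand 13 mm farther back than shut.
Start: joints at [-1.335, 0.314, -0.047, 1.21, 0, 1.571], TCP at [0.14, -0.583, 0.231] pointing down, gripper open.
Joint ranges: [-2.67, 2.67], [-0.69, 1.73], [-1.03, 1.25], [-2.08, 2.16], [-1.42, 1.45], [-3.14, 3.14]. Speed limits (rad/s): [2.39, 2.39, 3.01, 3.14, 3.14, 3.14].

INTERFACE

Orientations are given as a unit quaternion [w, x, y, z].
In Python, from workcell import robot, capture, order gives the robot as it stands.
- The arm moves only by the tool servo_tool, never from a script. Its argument "series" is one flat list of numbers, 6 for each row, row after row: the shift along the tool's x, y, z in m, then the turn, a rotation vector about the tool's x, y, z in rad. In form: [x, y, z, ax, ay, az, x, y, z, ax, ay, az, ...]. A call has 1 to 20 rows; each row is the pose to reach, as a shift and turn from the pose commanded when the call began, along the tool's axes at that moment; what a row does not reach only later rows make up. A row lasts 1/10 s, in which the tool goes at most 50 mm and 8.59 degrees, less where a joint would pass 70% of its speed; a pose out of reach is approached as far as the arm can. A call with a gripper value outside its range is refused whole. "claw" is the opening, from 0 (shut) to 1 (fully open), set as the call begins (left out, the last holds). The fingers move at their own pace and stop on an object; "newtons" is the grip in N (left out, the last holds). Time passes only in rows, so rows that repeat a pose let the fingers close. It gives the time, the measured TCP pose, the force and the opening at its end, in the units of the state.
- robot.get_obs(): the state, without advancing time (a new reading comes with each control period).
- capture(name): name is "scene" or "top" or "wrist"; returns a dict with "image" (384x512x3 uint8, blue, green, red), "fx", "fy", "cx", "cy" (pixels), "camera_from_world" (4x4, takes a point from world to camera coordinates); the wrist camera has in their place "T_tool_cam" (4x4, takes a point from camera to tool coordinates, whose origin is the TCP and whose axes are the tool frame's). Camera axes: x right, y down, z forward; pixel columns grow to the right and rows downward; lengths in m; the calibration is good to about 2 mm. The wrist camera is an equidistant fisheye: a pixel r from the principal point sees the ray r / f radians off the axis. A picture is of the moment at which its call begins: read the wrist's pose just before it. There is no depth.
- order.finish_job(): hands the job in, once; it reports no verdict.
The state is a dict: "clock": time; "joints": joint angles; "qd": joint speeds; "tau": joint torques, N m; "tcp_pos": TCP position; "tool_rot": TCP orientation; "contact_force": force on the tool from outside, world axes, zero at the start; "ft_torque": the same for the moment, N m; "width": finger opening in m.
Only numpy, scipy, OpenCV 4.12 (cv2) and the standard library are available. Lean on these libraries where they do the work, as an engineer would, in place of code of your own. Each camera call takes 0.05 s, during which the arm holds its last target.

## Working session

There is one attempt and no reset: what is moved stays moved. The work goes in short steps, Python scripts to look and compute and a tool call to move; the robot and the scene stay as the last step left them, time stands still between calls to the robot, and variables do not carry over. Pictures are saved under pics/ and viewed, and the job is handed in when it is done.

Besides the shell and the picture viewer there is one more tool, called after "Emit:" by a JSON object that holds its "op" and its "data". servo_tool: Moves the arm, as the interface text tells. Its arguments: {"type":"object","properties":{"series":{"type":"array"},"claw":{"type":"number"},"newtons":{"type":"number"}},"required":["series"]}

```bash
ls; mkdir -p pics
python3 - <<'E'
from workcell import robot,capture,order
import cv2,numpy as np
print(robot.get_obs())
for n in ("scene","top","wrist"):
    c=capture(n); cv2.imwrite(f"pics/{n}0.png",c["image"])
    print(n,{k:np.round(v,4).tolist() if k!="image" else 0 for k,v in c.items()})
E
```

```text
pics
{'clock': 0.0, 'joints': array([-1.33501691e+00,  3.14185302e-01, -4.80499997e-02,  1.21018493e+00,
        2.98867719e-06,  1.57078770e+00]), 'qd': array([ 0.00042521,  0.00074668, -0.00047132, -0.00098139,  0.00045209,
        0.00150995]), 'tau': array([-9.26460598e-04, -5.39585495e+01,  3.39750409e+01,  1.91797083e-02,
        9.72394969e-05,  7.91934752e-06]), 'tcp_pos': array([ 0.14003199, -0.5828602 ,  0.23047171]), 'tool_rot': array([ 0.55488939,  0.43807481,  0.5557899 , -0.43736233]), 'contact_force': array([-0.10463375,  0.66861221,  0.31987457]), 'ft_torque': array([-0.04119871,  0.02207119, -0.02599431]), 'width': 0.0854917183584637}
scene {'image': 0, 'fx': 363.252, 'fy': 363.252, 'cx': 260.952, 'cy': 188.2757, 'camera_from_world': [[-0.8414, -0.5404, -0.0092, 0.5416], [-0.2218, 0.3609, -0.9059, 0.142], [0.4929, -0.7601, -0.4235, 0.7256], [0.0, 0.0, 0.0, 1.0]]}
top {'image': 0, 'fx': 443.0991, 'fy': 443.0991, 'cx': 255.8932, 'cy': 191.9591, 'camera_from_world': [[-0.0286, -0.9996, 0.0076, 0.1083], [-0.9914, 0.0274, -0.1277, 0.5782], [0.1274, -0.0112, -0.9918, 1.1467], [0.0, 0.0, 0.0, 1.0]]}
wrist {'image': 0, 'fx': 297.3186, 'fy': 297.3186, 'cx': 254.6852, 'cy': 189.1549, 'T_tool_cam': [[-0.0003, -0.3231, 0.9464, -0.1435], [-0.0008, -0.9464, -0.3231, 0.0846], [1.0, -0.0008, 0.0001, 0.0002], [0.0, 0.0, 0.0, 1.0]]}
```

View pics/scene0.png

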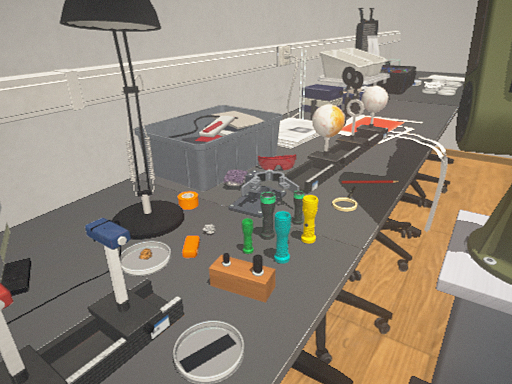

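View pics/top0.png

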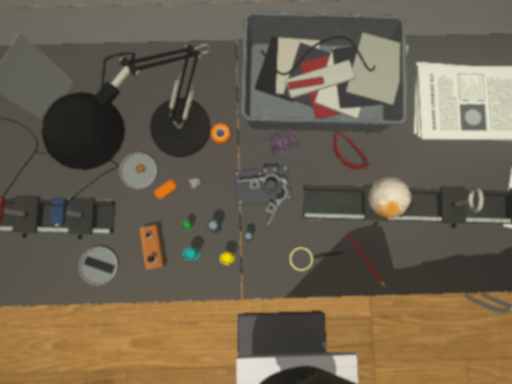

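View pics/wrist0.png

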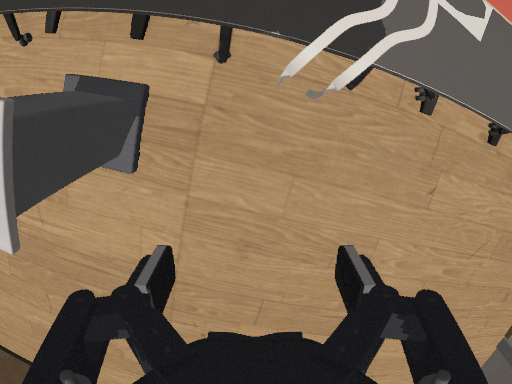

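Run:
```python
import cv2
a=cv2.imread("pics/scene0.png");b=cv2.imread("pics/top0.png")
cv2.imwrite("pics/s1.png",cv2.resize(a[155:305,170:370],None,fx=4,fy=4,interpolation=cv2.INTER_CUBIC))
cv2.imwrite("pics/t1.png",cv2.resize(b[150:280,120:310],None,fx=4,fy=4,interpolation=cv2.INTER_CUBIC))
```

```text
(no output)
```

View pics/s1.png

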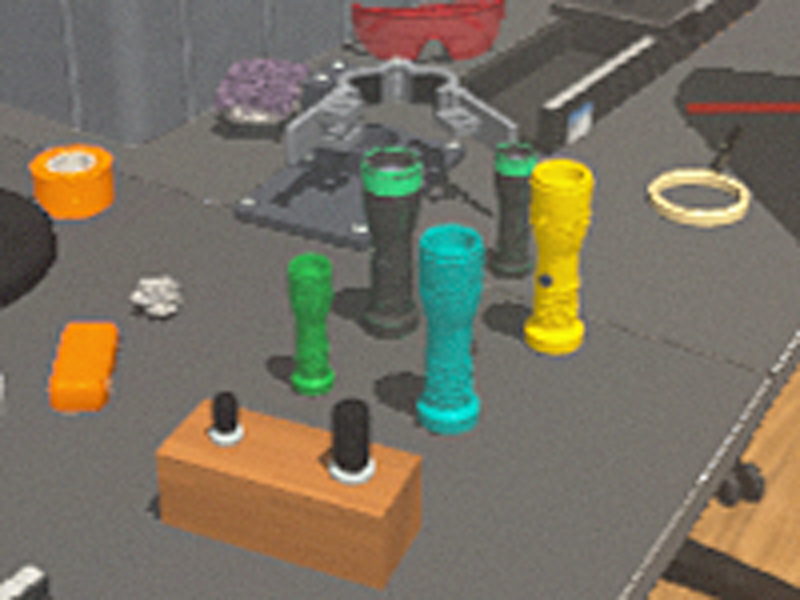

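View pics/t1.png

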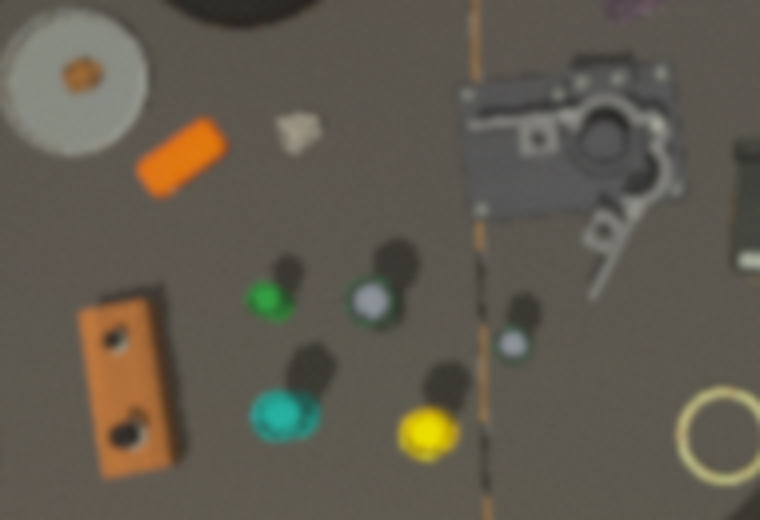

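```bash
cat > h.py <<'E'
import cv2,numpy as np
from scipy.spatial.transform import Rotation as R
from workcell import robot,capture,order
def pose(o):
    q=o["tool_rot"];T=np.eye(4);T[:3,:3]=R.from_quat([q[1],q[2],q[3],q[0]]).as_matrix();T[:3,3]=o["tcp_pos"];return T
def snap(n,f):
    o=robot.get_obs();c=capture(n);cv2.imwrite(f"pics/{f}.png",c["image"])
    if n=="wrist": c["W"]=pose(o)@c["T_tool_cam"]
    else: c["W"]=np.linalg.inv(c["camera_from_world"])
    c["fish"]=n=="wrist"
    np.save(f"pics/{f}.npy",{k:v for k,v in c.items()},allow_pickle=True)
    return c
def load(f): return np.load(f"pics/{f}.npy",allow_pickle=True).item()
def ray(c,u,v):
    a=(u-c["cx"])/c["fx"];b=(v-c["cy"])/c["fy"]
    if c["fish"]:
        r=np.hypot(a,b);s=np.sin(r)/max(r,1e-9);d=np.array([a*s,b*s,np.cos(r)])
    else: d=np.array([a,b,1.])
    return c["W"][:3,3],c["W"][:3,:3]@d
def hit(c,u,v,z):
    o,d=ray(c,u,v);return o+d*(z-o[2])/d[2]
def proj(c,p):
    q=np.linalg.inv(c["W"])@np.r_[p,1]
    if c["fish"]:
        t=np.arctan2(np.hypot(q[0],q[1]),q[2]);s=t/np.hypot(q[0],q[1]);a,b=q[0]*s,q[1]*s
    else: a,b=q[:2]/q[2]
    return np.array([c["cx"]+c["fx"]*a,c["cy"]+c["fy"]*b])
E
python3 - <<'E'
from h import *
c=snap("top","top1")
print("cam",c["W"][:3,3])
P=lambda u,v:(120+(u+.5)/4-.5,150+(v+.5)/4-.5)
for n,u,v,z in [("torch",372,299,.103),("small",514,343,.08),("teal",283,412,.103),("yellow",428,432,.103),("thick top",123,436,.074),("thin top",113,341,.062),
 ("plate BL",482,209,.01),("plate TL",468,95,.01),("plate TR",661,73,.01),("plate BR",677,189,.01),("socket",604,135,.028),("front tip",595,297,.057),("rear tip",472,125,.07),
 ("rear hole",539,138,.07),("blk",80,312,.04),("blk",146,298,.04),("blk",104,478,.04),("blk",172,462,.04),("galena",299,132,.02),("green",265,298,.08)]:
    print(n,np.round(hit(c,*P(u,v),z),4))
E
```

```text
cam [0.43027206 0.10515094 1.21031229]
torch [0.494  0.2029 0.103 ]
small [0.4649 0.1153 0.08  ]
teal [0.4258 0.259  0.103 ]
yellow [0.411  0.1697 0.103 ]
thick top [0.4135 0.3643 0.074 ]
thin top [0.474  0.3736 0.062 ]
plate BL [0.5584 0.1353 0.01  ]
plate TL [0.6373 0.1431 0.01  ]
plate TR [0.6491 0.01   0.01  ]
plate BR [0.5684 0.0021 0.01  ]
socket [0.6044 0.0515 0.028 ]
front tip [0.4939 0.0621 0.057 ]
rear tip [0.6071 0.139  0.07  ]
rear hole [0.5974 0.0957 0.07  ]
blk [0.4945 0.4004 0.04  ]
blk [0.5025 0.3571 0.04  ]
blk [0.3863 0.3844 0.04  ]
blk [0.3953 0.3402 0.04  ]
galena [0.6133 0.2579 0.02  ]
green [0.4979 0.2729 0.08  ]
```

Run:
```python
from h import *
print(np.round(pose(robot.get_obs()),3))
```

```text
[[-0.     0.972  0.234  0.14 ]
 [ 0.001  0.234 -0.972 -0.583]
 [-1.     0.    -0.001  0.231]
 [ 0.     0.     0.     1.   ]]
```

Emit:
{"op": "servo_tool", "data": {"series": [-0.07,0.338,-0.21,-0.95,0,0,-0.07,0.338,-0.21,-0.95,0,0,-0.07,0.338,-0.21,-0.95,0,0,-0.07,0.338,-0.21,-0.95,0,0,-0.07,0.338,-0.21,-0.95,0,0,-0.07,0.338,-0.21,-0.95,0,0,-0.07,0.338,-0.21,-0.95,0,0,-0.07,0.338,-0.21,-0.95,0,0,-0.02,0.499,-0.449,-1.423,0,0,-0.02,0.499,-0.449,-1.423,0,0,-0.02,0.499,-0.449,-1.423,0,0,-0.02,0.499,-0.449,-1.423,0,0,-0.02,0.499,-0.449,-1.423,0,0,-0.02,0.499,-0.449,-1.423,0,0,-0.02,0.499,-0.449,-1.423,0,0], "claw": 0.65, "newtons": 40}}

```text
clock: 1.7
tcp_pos: [0.5211, -0.0255, 0.2499]
tool_rot: [0.706, -0.033, 0.707, 0.034]
contact_force: [0.4, -1.0, -0.5]
width: 0.0553
```

Run:
```python
from h import *
o=robot.get_obs();print(o["clock"],o["joints"],o["width"]);print(np.round(pose(o),4))
c=snap("wrist","w1")
cv2.imwrite("pics/w1b.png",cv2.resize(c["image"],(768,576),interpolation=cv2.INTER_CUBIC))
```

```text
1.7 [-0.05008406  0.16031067 -0.20049028  1.21138194  0.00178138  1.4261785 ] 0.055349833533915226
[[-0.0013 -0.0944  0.9955  0.5211]
 [ 0.0018  0.9955  0.0944 -0.0255]
 [-1.      0.002  -0.0011  0.2499]
 [ 0.      0.      0.      1.    ]]
```

View pics/w1b.png

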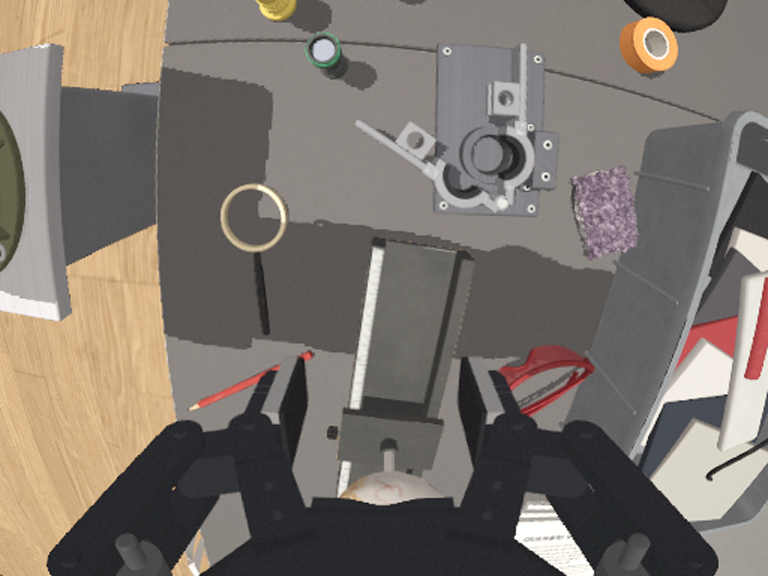

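Run:
```python
from h import *
c=load("w1")
cv2.imwrite("pics/w1c.png",cv2.resize(c["image"][20:155,225:385],None,fx=5,fy=4.4,interpolation=cv2.INTER_CUBIC) if 0 else cv2.resize(c["image"][20:150,225:385],None,fx=4.5,fy=4.5,interpolation=cv2.INTER_CUBIC))
```

```text
(no output)
```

View pics/w1c.png

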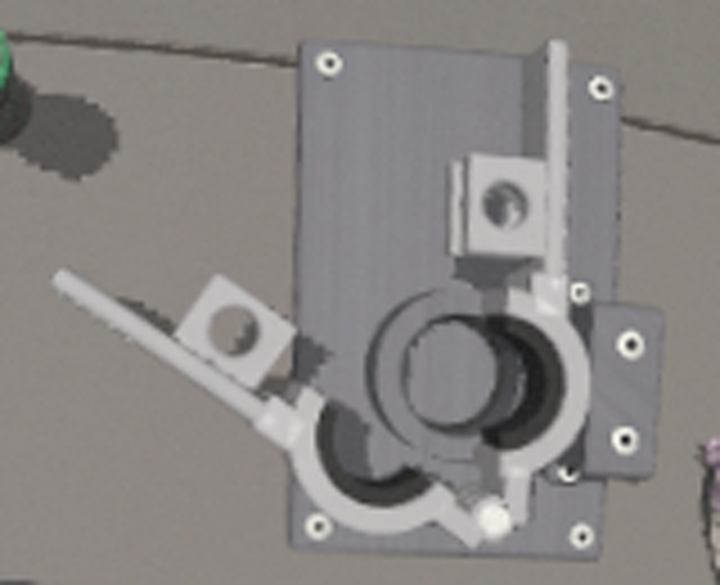

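```bash
cat >> h.py <<'E'
def fit2(m,w):
    m=np.array(m)[:,:2];w=np.array(w)[:,:2];a=m-m.mean(0);b=w-w.mean(0)
    t=np.arctan2((a[:,0]*b[:,1]-a[:,1]*b[:,0]).sum(),(a*b).sum());Rm=np.array([[np.cos(t),-np.sin(t)],[np.sin(t),np.cos(t)]])
    tr=w.mean(0)-Rm@m.mean(0);return t,tr,w-(m@Rm.T+tr)
E
python3 - <<'E'
from h import *
c=load("w1")
P=lambda u,v:(225+(u+.5)/4.5-.5,20+(v+.5)/4.5-.5)
L=[("TL",302,40,.01,-.044,.096),("TR",620,68,.01,.052,.096),("BR",598,558,.01,.052,-.054),("BL",290,547,.01,-.044,-.054),("hole",506,205,.07,0,.044),("hinge",494,518,.072,0,-.034),("reartip",557,43,.07,.013,.088)]
W=[hit(c,*P(u,v),z) for _,u,v,z,_,_ in L]
for l,w in zip(L,W):print(l[0],np.round(w,4))
t,tr,res=fit2([l[4:] for l in L],W);print(t,tr,np.round(res*1000,1))
t,tr,res=fit2([l[4:] for l in L[4:]],W[4:]);print(t,tr,np.round(res*1000,1))
for n,u,v,z in [("floor",452,375,.01),("fronttip",62,280,.07),("fronthole",234,328,.061)]:
    print(n,hit(c,*P(u,v),z))
# triangulate with top view hole check
print(hit(load("top1"),254.5,184.3,.07))
Z=lambda u,v:(u/1.5,v/1.5)
print("small",hit(c,*Z(323,50),.08),"lens ring",hit(c,*Z(253,218),.005))
E
```

```text
TL [0.5532 0.145  0.01  ]
TR [0.6473 0.1535 0.01  ]
BR [0.6595 0.0054 0.01  ]
BL [ 0.5653 -0.0025  0.01  ]
hole [0.6007 0.0979 0.07  ]
hinge [0.607  0.0203 0.072 ]
reartip [0.6096 0.1415 0.07  ]
0.08349483505246667 [0.60411772 0.05391679] [[ 0.9 -0.9]
 [-0.7 -0.4]
 [-0.9  1. ]
 [ 0.5  1.1]
 [ 0.2  0.1]
 [ 0.1  0.3]
 [-0.1 -1.2]]
0.08415116872077645 [0.60418789 0.05365668] [[ 0.2  0.4]
 [-0.   0.6]
 [-0.1 -0.9]]
floor [0.60645265 0.05336321 0.01      ]
fronttip [0.49616508 0.06640638 0.07      ]
fronthole [0.53858387 0.058781   0.061     ]
[0.59692421 0.09537372 0.07      ]
small [0.46810359 0.11645648 0.08      ] lens ring [ 0.40444123 -0.02264374  0.005     ]
```

Emit:
{"op": "servo_tool", "data": {"series": [0.03,0.127,-0.015,0.0105,0,0,0.03,0.127,-0.015,0.0105,0,0,0.03,0.127,-0.015,0.0105,0,0,0.03,0.127,-0.015,0.0105,0,0,0.03,0.127,-0.015,0.0105,0,0]}}

```text
clock: 2.25
tcp_pos: [0.4942, 0.0941, 0.2215]
tool_rot: [0.707, -0.028, 0.707, 0.027]
contact_force: [0.5, -0.5, 0.0]
width: 0.0552
```

Run:
```python
from h import *
o=robot.get_obs();print(o["clock"],o["width"]);print(np.round(pose(o),4))
c=snap("wrist","w2")
cv2.imwrite("pics/w2b.png",cv2.resize(c["image"],(768,576),interpolation=cv2.INTER_CUBIC))
```

```text
2.25 0.05521935690530239
[[ 0.000e+00 -7.750e-02  9.970e-01  4.942e-01]
 [-8.000e-04  9.970e-01  7.750e-02  9.410e-02]
 [-1.000e+00 -8.000e-04 -1.000e-04  2.215e-01]
 [ 0.000e+00  0.000e+00  0.000e+00  1.000e+00]]
```

View pics/w2b.png

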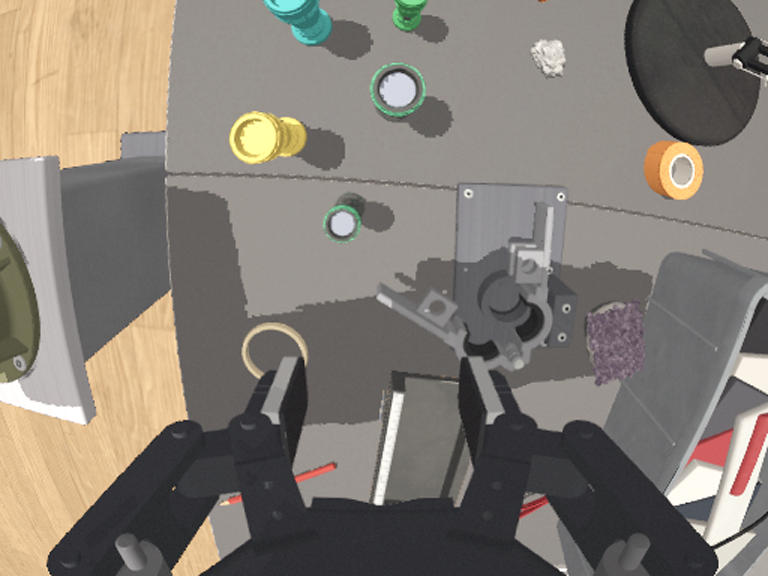

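Run:
```python
from h import *
c=load("w2");im=c["image"]
hsv=cv2.cvtColor(im,cv2.COLOR_BGR2HSV)
m=cv2.inRange(hsv,(60,60,30),(90,255,255))
for x0,x1,y0,y1,z,n in [(235,295,30,90,.103,"big"),(210,245,130,165,.085,"small")]:
    mm=np.zeros_like(m);mm[y0:y1,x0:x1]=m[y0:y1,x0:x1]
    ct=np.vstack(cv2.findContours(mm,cv2.RETR_EXTERNAL,cv2.CHAIN_APPROX_NONE)[0])
    pts=np.array([hit(c,p[0][0],p[0][1],z)[:2] for p in cv2.convexHull(ct)])
    (a,b),r=cv2.minEnclosingCircle((pts*1000).astype(np.float32));el=cv2.fitEllipse(ct);print(n,a,b,r,el, hit(c,*el[0],z))
P=lambda u,v:(u/1.5-.17,v/1.5-.17)
L=[("TL",458,184,.01,-.044,.096),("TR",566,188,.01,.052,.096),("hole",527,265,.07,0,.044)]
for n,u,v,z,x,y in L: print(n,hit(c,*P(u,v),z), [0.6041+x*np.cos(.084)-y*np.sin(.084),.0538+y*np.cos(.084)+x*np.sin(.084)])
print(hit(c,*P(398,88),.103))
crop=im[20:160,190:300];cv2.imwrite("pics/w2c.png",cv2.resize(crop,None,fx=4,fy=4,interpolation=cv2.INTER_CUBIC))
```

```text
big 495.74072265625 206.0808563232422 16.056550979614258 ((264.82745361328125, 59.346736907958984), (35.041996002197266, 36.01472091674805), 93.87631225585938) [0.49562858 0.2059443  0.103     ]
small 467.4830017089844 120.62152099609375 12.59167766571045 ((227.61807250976562, 149.13330078125), (23.061174392700195, 24.405797958374023), 27.325586318969727) [0.46747811 0.12014831 0.085     ]
TL [0.55252401 0.14503938 0.01      ] [np.float64(0.552200620663916), np.float64(0.14576985606452397)]
TR [0.64606218 0.15288063 0.01      ] [np.float64(0.6478621317656261), np.float64(0.15382437614565747)]
hole [0.59892958 0.09872341 0.07      ] [np.float64(0.6004083449628138), np.float64(0.09764485925495049)]
[0.49585678 0.20672484 0.103     ]
```

View pics/w2c.png

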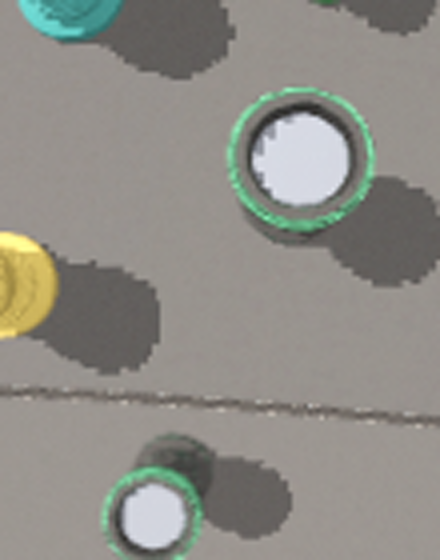

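Emit:
{"op": "servo_tool", "data": {"series": [0.02,0.1115,0.01,0,0,0,0.02,0.1115,0.01,0,0,0,0.03,0.1115,0.01,0,0,0,0.06,0.1115,0.01,0,0,0,0.1,0.1115,0.01,0,0,0,0.13,0.1115,0.01,0,0,0,0.1455,0.1115,0.01,0,0,0,0.1455,0.1115,0.01,0,0,0]}}

```text
clock: 3.1
tcp_pos: [0.4943, 0.2042, 0.0734]
tool_rot: [0.705, -0.027, 0.708, 0.026]
contact_force: [-0.2, -0.3, 0.1]
width: 0.0555
```

Run:
```python
from h import *
o=robot.get_obs();print(o["clock"],o["width"],o["contact_force"]);print(np.round(pose(o),4))
c=snap("wrist","w3")
cv2.imwrite("pics/w3b.png",cv2.resize(c["image"],(768,576),interpolation=cv2.INTER_CUBIC))
```

```text
3.1 0.055495114215474185 [-0.1913232  -0.29006425  0.09252045]
[[-0.0042 -0.0751  0.9972  0.4943]
 [-0.0024  0.9972  0.0751  0.2042]
 [-1.     -0.0021 -0.0044  0.0734]
 [ 0.      0.      0.      1.    ]]
```

View pics/w3b.png

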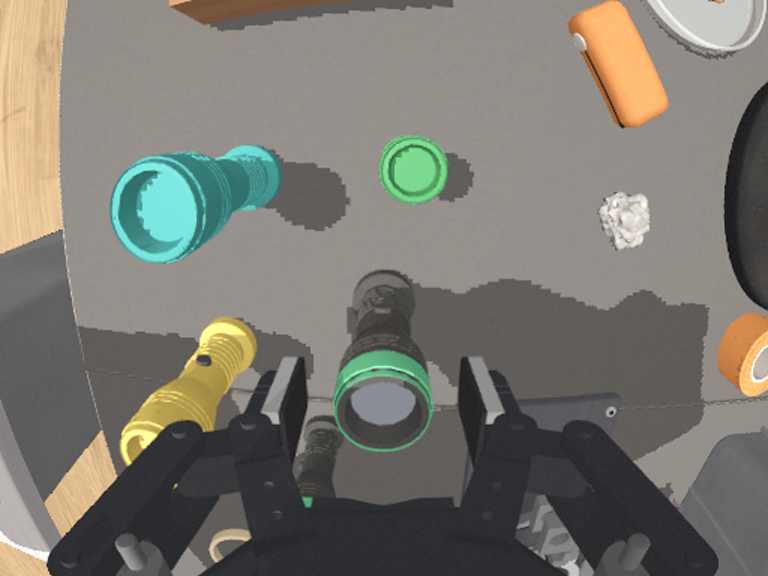

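Run:
```python
from h import *
c=load("w3");im=c["image"]
m=cv2.inRange(cv2.cvtColor(im,cv2.COLOR_BGR2HSV),(60,60,30),(90,255,255))
# top rim: far edge ellipse lens centre
P=lambda u,v:(u/1.5-.17,v/1.5-.17)
for u,v in [(335,408),(432,405),(383,450),(383,362),(383,406)]:print(hit(c,*P(u,v),.103))
```

```text
[0.48069957 0.20722211 0.103     ]
[0.51040776 0.2106297  0.103     ]
[0.49674925 0.19144545 0.103     ]
[0.49423409 0.22483801 0.103     ]
[0.4954047 0.2092868 0.103    ]
```

Emit:
{"op": "servo_tool", "data": {"series": [0,0,0,0,0,0,0,0,0,0,0,0,0,0,0,0,0,0,0,0,0,0,0,0,0,0,0,0,0,0], "claw": 0, "newtons": 40}}

```text
clock: 3.65
tcp_pos: [0.4969, 0.2072, 0.0773]
tool_rot: [0.708, -0.027, 0.706, 0.028]
contact_force: [0.0, -0.4, 6.6]
width: 0.0304
```

Emit:
{"op": "servo_tool", "data": {"series": [-0.04,0,0,0,0,0,-0.075,0,0,0,0,0,-0.09,0,0,0,0,0,-0.09,-0.04,0.024,0,0,0,-0.09,-0.08,0.048,0,0,0,-0.09,-0.12,0.072,0,0,0,-0.09,-0.15,0.09,0,0,0,-0.09,-0.161,0.095,0,0,0,-0.09,-0.161,0.095,0,0,0,-0.09,-0.161,0.095,0,0,0]}}

```text
clock: 4.65
tcp_pos: [0.6022, 0.0544, 0.1657]
tool_rot: [0.706, -0.027, 0.707, 0.028]
contact_force: [0.3, 0.1, -0.9]
width: 0.0304
```

Run:
```python
from h import *
o=robot.get_obs();print(o["clock"],o["width"],o["contact_force"]);print(np.round(pose(o),4))
c=snap("wrist","w4")
cv2.imwrite("pics/w4b.png",cv2.resize(c["image"],(768,576),interpolation=cv2.INTER_CUBIC))
```

```text
4.65 0.03035094241273047 [ 0.26255427  0.12944775 -0.9390031 ]
[[-9.000e-04 -7.760e-02  9.970e-01  6.022e-01]
 [ 7.000e-04  9.970e-01  7.760e-02  5.440e-02]
 [-1.000e+00  7.000e-04 -8.000e-04  1.657e-01]
 [ 0.000e+00  0.000e+00  0.000e+00  1.000e+00]]
```

View pics/w4b.png

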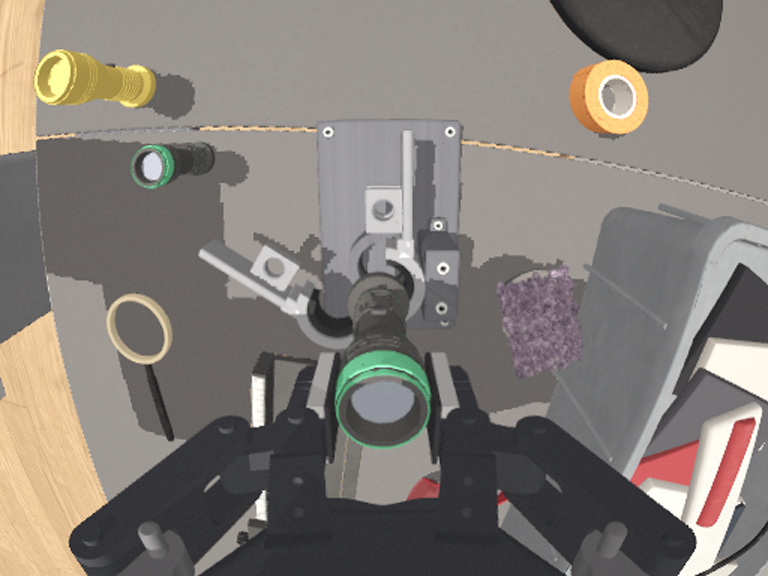

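Run:
```python
from h import *
c=load("w4");im=c["image"]
cv2.imwrite("pics/w4c.png",cv2.resize(im[150:310,195:315],None,fx=5,fy=5,interpolation=cv2.INTER_CUBIC)[:600])
cv2.imwrite("pics/w4d.png",cv2.resize(im[70:230,195:315],None,fx=5,fy=5,interpolation=cv2.INTER_CUBIC)[:,:])
```

```text
(no output)
```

View pics/w4c.png

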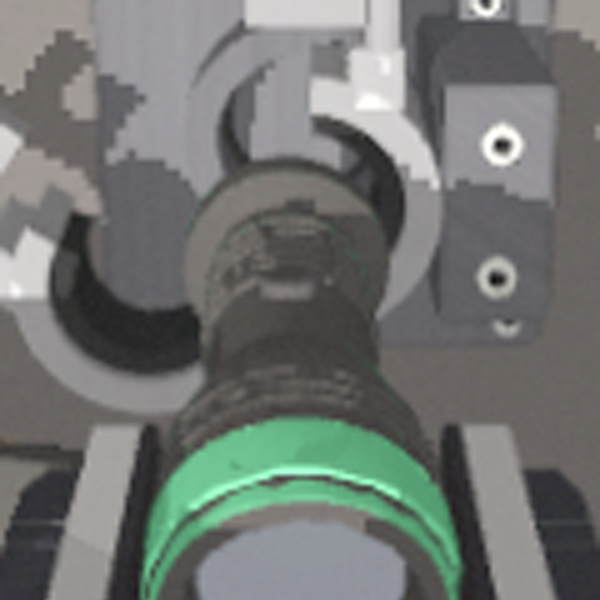

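View pics/w4d.png

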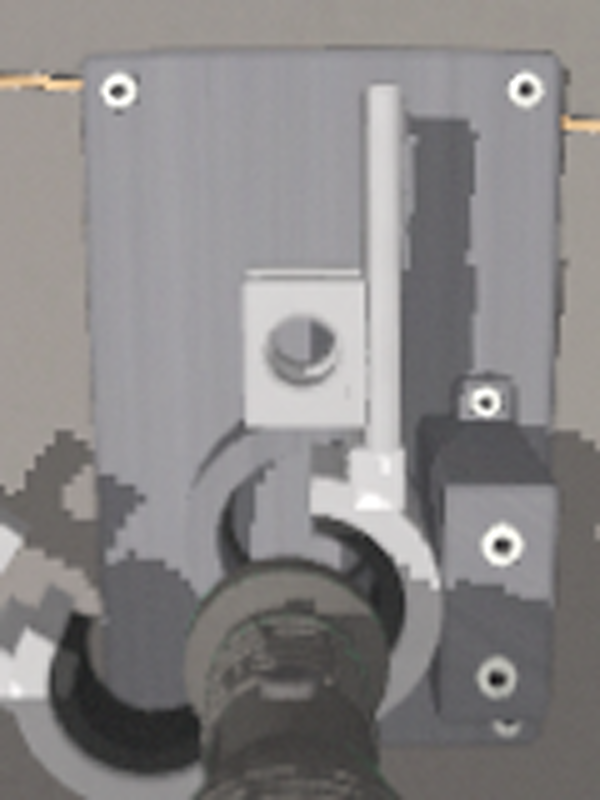

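Run:
```python
from h import *
c=load("w4")
A=lambda u,v:(195+(u+.5)/5-.5,150+(v+.5)/5-.5)
B=lambda u,v:(195+(u+.5)/5-.5,70+(v+.5)/5-.5)
T=np.linalg.inv(pose({"tool_rot":robot.get_obs()["tool_rot"],"tcp_pos":robot.get_obs()["tcp_pos"]}))
for n,p,z in [("hole",B(301,348),.07),("TL",B(85,55),.01),("TR",B(562,55),.01),("rimfar",A(302,503),.1914),("rimnear",(383/1.5,297.3),.1914),("rimL",A(143,580),.1914),("rimR",A(462,580),.1914),
 ("tailL",B(187,640),.0884),("tailR",B(389,640),.0884),("tailfar",B(287,562),.0884)]:
    w=hit(c,*p,z);print(n,np.round(w,4),"tool",np.round((T@np.r_[w,1])[:3],4))
```

```text
hole [0.6    0.0987 0.07  ] tool [0.0958 0.0439 0.0015]
TL [0.5535 0.1457 0.01  ] tool [ 0.1558  0.0943 -0.0412]
TR [0.6479 0.1533 0.01  ] tool [0.1558 0.0945 0.0536]
rimfar [0.6024 0.068  0.1914] tool [-0.0256  0.0131  0.0014]
rimnear [0.6047 0.04   0.1914] tool [-0.0257 -0.015   0.0015]
rimL [0.5881 0.0582 0.1914] tool [-0.0256  0.0045 -0.0136]
rimR [0.6181 0.0605 0.1914] tool [-0.0257  0.0044  0.0165]
tailL [0.5853 0.0539 0.0884] tool [ 0.0774  0.0003 -0.0167]
tailR [0.6173 0.0563 0.0884] tool [0.0773 0.0002 0.0154]
tailfar [0.6002 0.068  0.0884] tool [ 0.0774  0.0132 -0.0007]
```

Emit:
{"op": "servo_tool", "data": {"series": [0,0.0025,0.002,0,0,0,0.005,0.0025,0.002,0,0,0,0.015,0.0025,0.002,0,0,0,0.025,0.0025,0.002,0,0,0,0.035,0.0025,0.002,0,0,0,0.043,0.0025,0.002,0,0,0,0.05,0.0025,0.002,0,0,0,0.05,0.0025,0.002,0,0,0,0.05,0.0025,0.002,0,0,0]}}

```text
clock: 5.6
tcp_pos: [0.604, 0.0562, 0.115]
tool_rot: [0.706, -0.028, 0.707, 0.027]
contact_force: [-1.9, -1.5, -1.2]
width: 0.0304
```

Run:
```python
from h import *
o=robot.get_obs();print(o["clock"],o["width"],o["contact_force"]);print(np.round(pose(o),4))
c=snap("wrist","w5")
cv2.imwrite("pics/w5b.png",cv2.resize(c["image"][100:250,180:340],None,fx=4.5,fy=4,interpolation=cv2.INTER_CUBIC) if 0 else cv2.resize(c["image"][110:260,170:350],None,fx=4,fy=4,interpolation=cv2.INTER_CUBIC))
```

```text
5.6 0.03042890741670832 [-1.86961462 -1.45631016 -1.19318075]
[[-1.70e-03 -7.74e-02  9.97e-01  6.04e-01]
 [-4.00e-04  9.97e-01  7.74e-02  5.62e-02]
 [-1.00e+00 -3.00e-04 -1.80e-03  1.15e-01]
 [ 0.00e+00  0.00e+00  0.00e+00  1.00e+00]]
```

View pics/w5b.png

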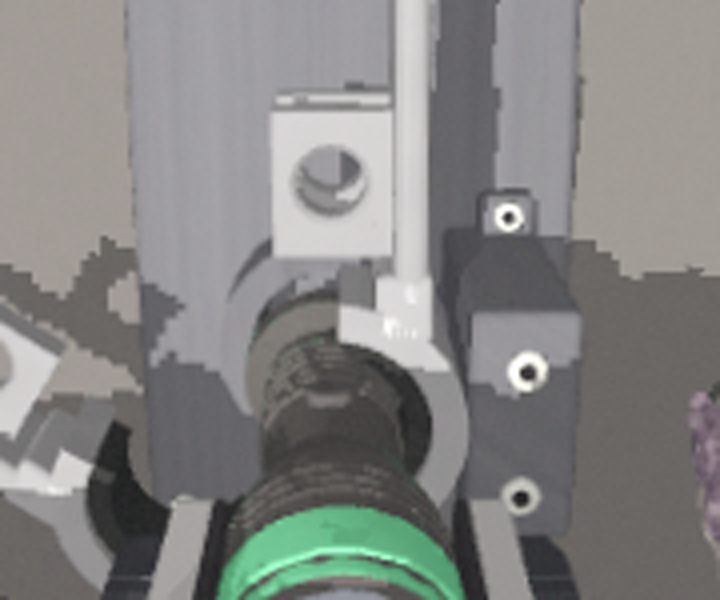

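Run:
```python
from h import *
c=load("w5")
A=lambda u,v:(170+(u+.5)/4-.5,110+(v+.5)/4-.5)
o=robot.get_obs();T=np.linalg.inv(pose(o))
for n,p,z in [("hole",A(330,180),.07),("lugTL",A(271,108),.07),("lugTR",A(391,106),.07),("lugBL",A(271,257),.07),("lugBR",A(391,257),.07),("ringL",A(226,345),.028),("ringfar?",A(268,240),.028),("tailL",A(247,365),.0377),("tailfar",A(310,300),.0377)]:
    w=hit(c,*p,z);print(n,np.round(w,4),"tool",np.round((T@np.r_[w,1])[:3],4))
im=c["image"];cv2.imwrite("pics/w5c.png",cv2.resize(im[165:235,215:295],None,fx=8,fy=8,interpolation=cv2.INTER_CUBIC))
```

```text
hole [0.6002 0.0985 0.07  ] tool [ 0.0454  0.0425 -0.0007]
lugTL [0.5899 0.1096 0.07  ] tool [ 0.0454  0.0544 -0.0101]
lugTR [0.609  0.1114 0.07  ] tool [0.0454 0.0547 0.0091]
lugBL [0.5915 0.0848 0.07  ] tool [ 0.0454  0.0296 -0.0105]
lugBR [0.6112 0.0864 0.07  ] tool [0.0454 0.0296 0.0093]
ringL [0.5816 0.053  0.028 ] tool [ 0.0874 -0.0014 -0.0227]
ringfar? [0.589  0.0761 0.028 ] tool [ 0.0874  0.0211 -0.0136]
tailL [0.5867 0.0527 0.0377] tool [ 0.0777 -0.0021 -0.0177]
tailfar [0.5983 0.0673 0.0377] tool [ 0.0777  0.0116 -0.005 ]
```

View pics/w5c.png

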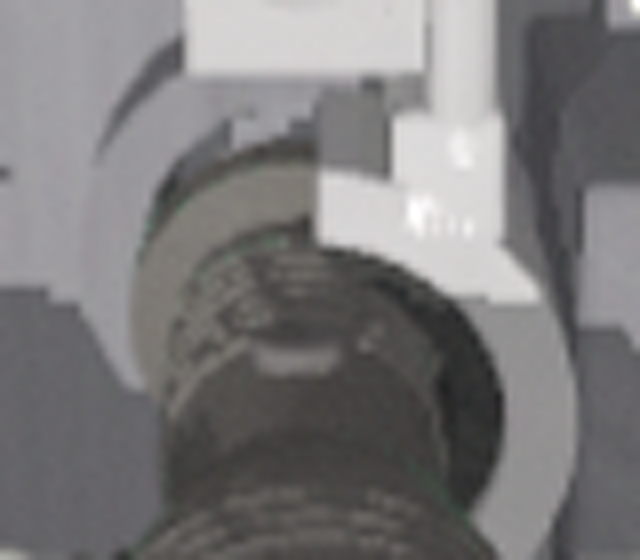

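Emit:
{"op": "servo_tool", "data": {"series": [0,0.0015,0.001,0,0,0,0.003,0.0015,0.001,0,0,0,0.006,0.0015,0.001,0,0,0,0.009,0.0015,0.001,0,0,0,0.012,0.0015,0.001,0,0,0,0.012,0.0015,0.001,0,0,0]}}

```text
clock: 6.25
tcp_pos: [0.6051, 0.057, 0.1037]
tool_rot: [0.706, -0.028, 0.707, 0.026]
contact_force: [-2.6, -5.1, -1.3]
width: 0.0304
```

```bash
cat > st.py <<'E'
from h import *
o=robot.get_obs();print(o["clock"],o["width"],o["contact_force"],o["ft_torque"]);print(np.round(pose(o),4))
E
python3 st.py
```

```text
6.25 0.030420030579420634 [-2.60967081 -5.09995287 -1.33417177] [-1.22198956  0.54479204 -0.00233339]
[[-7.000e-04 -7.680e-02  9.970e-01  6.051e-01]
 [-2.000e-03  9.970e-01  7.680e-02  5.700e-02]
 [-1.000e+00 -2.000e-03 -9.000e-04  1.037e-01]
 [ 0.000e+00  0.000e+00  0.000e+00  1.000e+00]]
```

Emit:
{"op": "servo_tool", "data": {"series": [0,-0.001,-0.0005,0,0,0,0.003,-0.001,-0.0005,0,0,0,0.006,-0.001,-0.0005,0,0,0,0.006,-0.001,-0.0005,0,0,0]}}

```text
clock: 6.65
tcp_pos: [0.6049, 0.0566, 0.0976]
tool_rot: [0.706, -0.028, 0.707, 0.027]
contact_force: [-2.1, -3.8, -1.4]
width: 0.0305
```

```bash
python3 st.py
```

```text
6.65 0.03050222560664671 [-2.13842971 -3.82691679 -1.39394628] [-0.99709975  0.43282362  0.00983997]
[[-3.000e-04 -7.720e-02  9.970e-01  6.049e-01]
 [-6.000e-04  9.970e-01  7.720e-02  5.660e-02]
 [-1.000e+00 -6.000e-04 -4.000e-04  9.760e-02]
 [ 0.000e+00  0.000e+00  0.000e+00  1.000e+00]]
```

Emit:
{"op": "servo_tool", "data": {"series": [0.002,-0.001,-0.0005,0,0,0,0.005,-0.001,-0.0005,0,0,0,0.0075,-0.001,-0.0005,0,0,0,0.0095,-0.001,-0.0005,0,0,0,0.0105,-0.001,-0.0005,0,0,0,0.0105,-0.001,-0.0005,0,0,0]}}

```text
clock: 7.25
tcp_pos: [0.6047, 0.056, 0.087]
tool_rot: [0.707, -0.027, 0.707, 0.028]
contact_force: [-1.1, -1.6, -1.1]
width: 0.0304
```

```bash
python3 st.py
```

```text
7.25 0.030369059815258427 [-1.11209286 -1.6383519  -1.10418881] [-0.53376398  0.2417662   0.00518032]
[[-2.000e-04 -7.750e-02  9.970e-01  6.047e-01]
 [ 3.000e-04  9.970e-01  7.750e-02  5.600e-02]
 [-1.000e+00  3.000e-04 -2.000e-04  8.700e-02]
 [ 0.000e+00  0.000e+00  0.000e+00  1.000e+00]]
```

Emit:
{"op": "servo_tool", "data": {"series": [0,0,0,0,0,0,0,0,0,0,0,0,0,0,0,0,0,0,-0.02,0,0,0,0,0,-0.05,0,0,0,0,0,-0.09,0,0,0,0,0,-0.12,0,0,0,0,0,-0.12,0,0,0,0,0], "claw": 0.6}}

```text
clock: 8.05
tcp_pos: [0.608, 0.0564, 0.2128]
tool_rot: [0.71, -0.027, 0.703, 0.028]
contact_force: [0.5, -0.7, -0.2]
width: 0.0514
```

```bash
python3 st.py;  python3 - <<'E'
from h import *
c=snap("wrist","w6")
cv2.imwrite("pics/w6b.png",cv2.resize(c["image"],(768,576),interpolation=cv2.INTER_CUBIC))
c=snap("scene","s6")
cv2.imwrite("pics/s6b.png",cv2.resize(c["image"][120:300,180:380],None,fx=3.3,fy=3.3,interpolation=cv2.INTER_CUBIC))
E
```

```text
8.05 0.05135631929449951 [ 0.50673768 -0.65004491 -0.17643304] [ 0.03391099 -0.03752113  0.01462018]
[[ 8.900e-03 -7.760e-02  9.969e-01  6.080e-01]
 [ 1.300e-03  9.970e-01  7.760e-02  5.640e-02]
 [-1.000e+00  6.000e-04  9.000e-03  2.128e-01]
 [ 0.000e+00  0.000e+00  0.000e+00  1.000e+00]]
```

View pics/w6b.png

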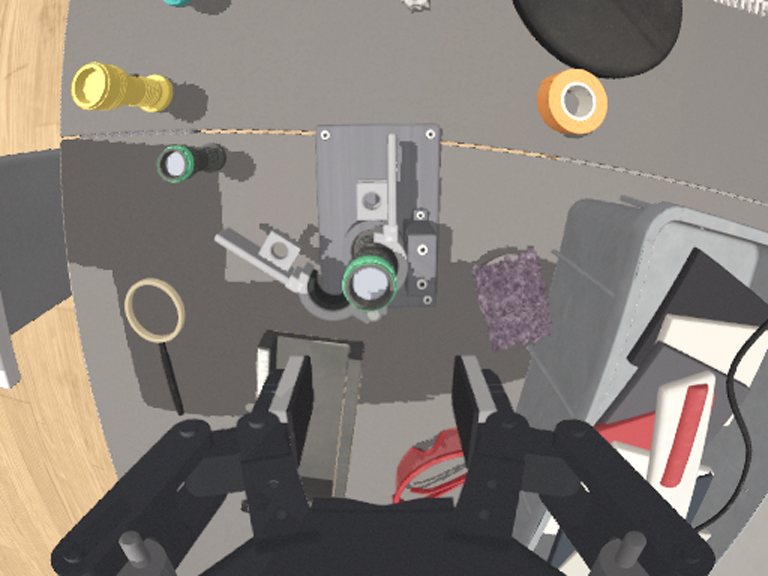

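View pics/s6b.png

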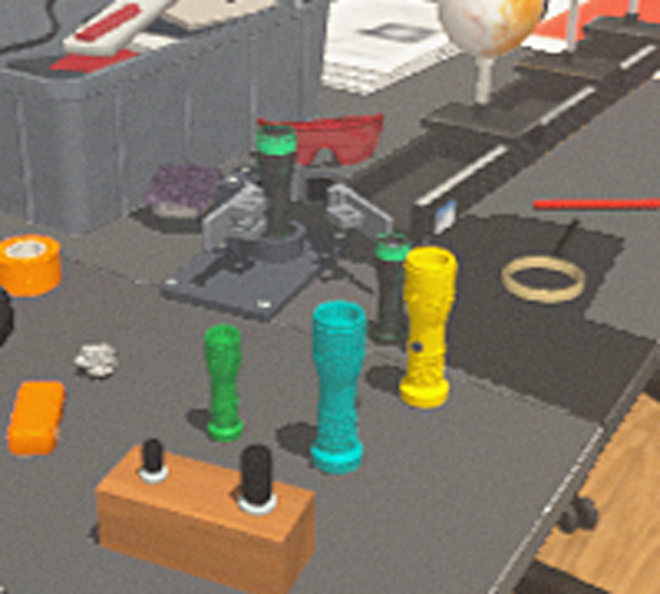

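Run:
```python
from h import *
c=load("w6")
Z=lambda u,v:(u/1.5-.17,v/1.5-.17)
for p in [(262,335),(262,350),(258,375)]: print("rail",hit(c,*Z(*p),.04))
for n,p,z in [("fronttip",(218,237),.07),("hole",(372,199),.07),("fhole",(280,249),.061),("torch",(369,283),.113)]: print(n,hit(c,*Z(*p),z))
C=np.array([.6043,.0545]);yaw=.0775+.0065
Rz=lambda t:np.array([[np.cos(t),-np.sin(t)],[np.sin(t),np.cos(t)]])
H=C+Rz(yaw)@[0,-.034]
o=robot.get_obs();T0=pose(o);print(H)
for th,cl in [(.99,.012),(.9,0),(.75,0),(.6,0),(.45,0),(.3,0),(.15,0),(.05,0),(0,0),(0,-.002)]:
    h=.0145*np.cos(th)+.011*np.sin(th)
    p=H+Rz(yaw+th)@[-.016-h-cl,.098]
    d=np.r_[p,.052]-T0[:3,3]
    print(th,np.round(p,4),"shift",np.round(T0[:3,:3].T@d,4))
```

```text
rail [ 0.51990357 -0.01825064  0.04      ]
rail [ 0.51943427 -0.03191264  0.04      ]
rail [ 0.51492414 -0.05623185  0.04      ]
fronttip [0.49682687 0.06779412 0.07      ]
hole [0.60061904 0.09935079 0.07      ]
fhole [0.53931897 0.05942638 0.061     ]
torch [0.60243034 0.05680971 0.113     ]
[0.60715264 0.02061988]
0.99 [0.4995 0.0276] shift [ 0.156  -0.0203 -0.1084]
0.9 [0.5069 0.0469] shift [ 0.156  -0.0017 -0.0995]
0.75 [0.5117 0.0612] shift [ 0.156   0.0123 -0.0936]
0.6 [0.5187 0.075 ] shift [ 0.1561  0.0254 -0.0855]
0.45 [0.5281 0.0878] shift [ 0.1561  0.0375 -0.0751]
0.3 [0.5397 0.0991] shift [ 0.1561  0.0478 -0.0627]
0.15 [0.5533 0.1085] shift [ 0.1562  0.0562 -0.0484]
0.05 [0.5633 0.1136] shift [ 0.1562  0.0605 -0.0381]
0 [0.5685 0.1157] shift [ 0.1562  0.0622 -0.0327]
0 [0.5705 0.1159] shift [ 0.1562  0.0622 -0.0307]
```

Emit:
{"op": "servo_tool", "data": {"series": [0.02,-0.01,-0.05,0,0,0,0.04,-0.02,-0.1,0,0,0,0.05,-0.02,-0.108,0,0,0,0.05,-0.02,-0.108,0,0,0,0.05,-0.02,-0.108,0,0,0], "claw": 0}}

```text
clock: 8.65
tcp_pos: [0.4986, 0.0276, 0.1568]
tool_rot: [0.706, -0.027, 0.707, 0.027]
contact_force: [0.7, 0.2, -0.5]
width: 0.0002
```

```bash
python3 st.py
cat > push.py <<'E'
from h import *
C=np.array([.6043,.0545]);yaw=.084
Rz=lambda t:np.array([[np.cos(t),-np.sin(t)],[np.sin(t),np.cos(t)]])
H=C+Rz(yaw)@[0,-.034]
o=robot.get_obs();T0=pose(o)
for th,cl in [(.99,.012),(.9,0),(.8,0),(.7,0),(.6,0),(.5,0),(.4,0),(.3,0),(.2,0),(.1,0),(.05,0),(0,0),(0,-.002)]:
    h=.0145*np.cos(th)+.011*np.sin(th)
    p=H+Rz(yaw+th)@[-.016-h-cl,.098]
    d=np.r_[p,.052]-T0[:3,3]
    print(th,np.round(p,4),"shift",np.round(T0[:3,:3].T@d,4))
E
python3 push.py;python3 - <<'E'
from h import *
c=snap("wrist","w7")
cv2.imwrite("pics/w7b.png",cv2.resize(c["image"],(768,576),interpolation=cv2.INTER_CUBIC))
E
```

```text
8.65 0.0002124960121765976 [ 0.67352148  0.15688777 -0.4951421 ] [ 0.02086098 -0.05519705 -0.05577858]
[[-5.000e-04 -7.730e-02  9.970e-01  4.986e-01]
 [ 2.000e-04  9.970e-01  7.730e-02  2.760e-02]
 [-1.000e+00  2.000e-04 -5.000e-04  1.568e-01]
 [ 0.000e+00  0.000e+00  0.000e+00  1.000e+00]]
0.99 [0.4995 0.0276] shift [ 1.048e-01 -1.000e-04  1.000e-03]
0.9 [0.5069 0.0469] shift [0.1048 0.0185 0.0099]
0.8 [0.5098 0.0565] shift [0.1048 0.0278 0.0135]
0.7 [0.5138 0.0659] shift [0.1048 0.0369 0.0182]
0.6 [0.5187 0.075 ] shift [0.1048 0.0456 0.0238]
0.5 [0.5248 0.0836] shift [0.1048 0.0538 0.0305]
0.4 [0.5318 0.0917] shift [0.1048 0.0613 0.0381]
0.3 [0.5397 0.0991] shift [0.1048 0.068  0.0466]
0.2 [0.5486 0.1056] shift [0.1048 0.0738 0.056 ]
0.1 [0.5582 0.1112] shift [0.1048 0.0787 0.066 ]
0.05 [0.5633 0.1136] shift [0.1048 0.0807 0.0712]
0 [0.5685 0.1157] shift [0.1048 0.0824 0.0766]
0 [0.5705 0.1159] shift [0.1048 0.0824 0.0786]
```

View pics/w7b.png

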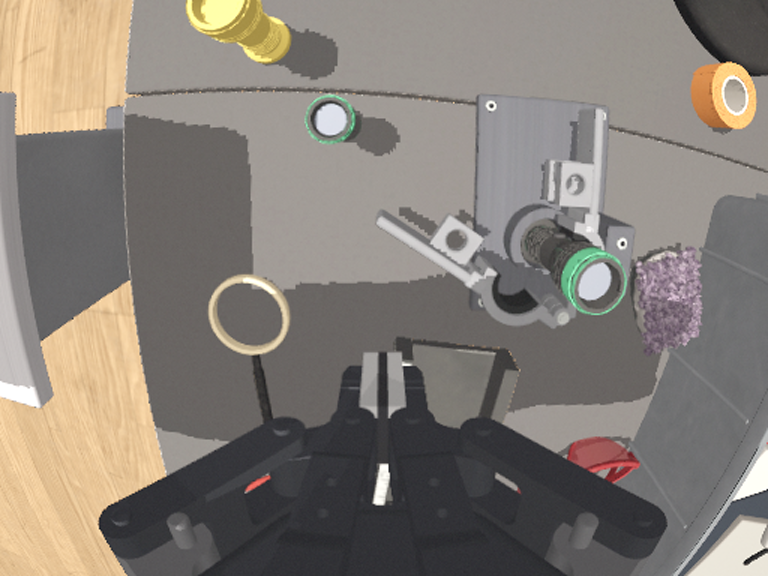

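Emit:
{"op": "servo_tool", "data": {"series": [0.04,0,0.001,0,0,0,0.08,0,0.001,0,0,0,0.103,0,0.001,0,0,0,0.103,0,0.001,0,0,0]}}

```text
clock: 9.1
tcp_pos: [0.4985, 0.0279, 0.0516]
tool_rot: [0.705, -0.028, 0.708, 0.028]
contact_force: [-0.4, -0.1, -0.3]
width: 0.0002
```

```bash
python3 st.py;python3 push.py;python3 - <<'E'
from h import *
c=snap("wrist","w8")
cv2.imwrite("pics/w8b.png",cv2.resize(c["image"],(768,576),interpolation=cv2.INTER_CUBIC))
E
```

```text
9.1 0.00019590616413022778 [-0.35935762 -0.07959054 -0.29564459] [ 0.01018677 -0.01460568  0.00544953]
[[-4.600e-03 -7.780e-02  9.970e-01  4.985e-01]
 [-1.000e-04  9.970e-01  7.780e-02  2.790e-02]
 [-1.000e+00  2.000e-04 -4.600e-03  5.160e-02]
 [ 0.000e+00  0.000e+00  0.000e+00  1.000e+00]]
0.99 [0.4995 0.0276] shift [-0.0004 -0.0003  0.001 ]
0.9 [0.5069 0.0469] shift [-0.0004  0.0183  0.0099]
0.8 [0.5098 0.0565] shift [-0.0005  0.0276  0.0135]
0.7 [0.5138 0.0659] shift [-0.0005  0.0367  0.0182]
0.6 [0.5187 0.075 ] shift [-0.0005  0.0454  0.0239]
0.5 [0.5248 0.0836] shift [-0.0005  0.0536  0.0305]
0.4 [0.5318 0.0917] shift [-0.0006  0.0611  0.0382]
0.3 [0.5397 0.0991] shift [-0.0006  0.0678  0.0467]
0.2 [0.5486 0.1056] shift [-0.0006  0.0736  0.056 ]
0.1 [0.5582 0.1112] shift [-0.0007  0.0784  0.066 ]
0.05 [0.5633 0.1136] shift [-0.0007  0.0804  0.0713]
0 [0.5685 0.1157] shift [-0.0007  0.0821  0.0767]
0 [0.5705 0.1159] shift [-0.0007  0.0821  0.0787]
```

View pics/w8b.png

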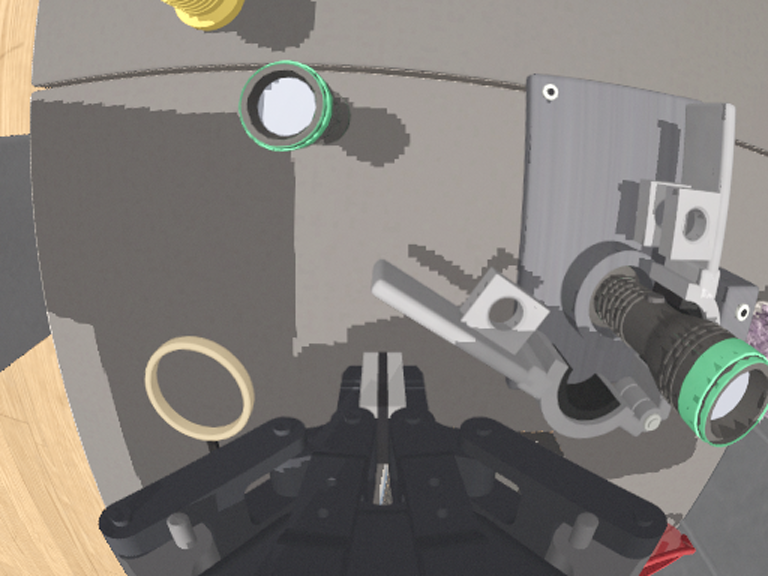

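Emit:
{"op": "servo_tool", "data": {"series": [-0.001,0.01,0.006,0,0,0,-0.001,0.0183,0.01,0,0,0,-0.001,0.0276,0.0135,0,0,0,-0.001,0.0367,0.018,0,0,0,-0.001,0.0454,0.024,0,0,0,-0.001,0.0536,0.0305,0,0,0,-0.001,0.061,0.038,0,0,0,-0.001,0.068,0.0467,0,0,0,-0.001,0.0735,0.056,0,0,0,-0.001,0.0785,0.066,0,0,0]}}

```text
clock: 10.15
tcp_pos: [0.5601, 0.1116, 0.0552]
tool_rot: [0.707, -0.027, 0.707, 0.027]
contact_force: [-0.5, -0.5, 0.7]
width: -0.0001
```

```bash
python3 st.py;python3 push.py|tail -4;python3 - <<'E'
from h import *
c=snap("wrist","w9")
cv2.imwrite("pics/w9b.png",cv2.resize(c["image"],(768,576),interpolation=cv2.INTER_CUBIC))
E
```

```text
10.15 -5.08778496198567e-05 [-0.4959926  -0.4523544   0.74905461] [-0.05810759  0.09925458 -0.01493332]
[[-2.000e-04 -7.750e-02  9.970e-01  5.601e-01]
 [ 0.000e+00  9.970e-01  7.750e-02  1.116e-01]
 [-1.000e+00  0.000e+00 -2.000e-04  5.520e-02]
 [ 0.000e+00  0.000e+00  0.000e+00  1.000e+00]]
0.1 [0.5582 0.1112] shift [ 0.0032 -0.0002 -0.0019]
0.05 [0.5633 0.1136] shift [0.0032 0.0018 0.0034]
0 [0.5685 0.1157] shift [0.0032 0.0035 0.0088]
0 [0.5705 0.1159] shift [0.0032 0.0035 0.0108]
```

View pics/w9b.png

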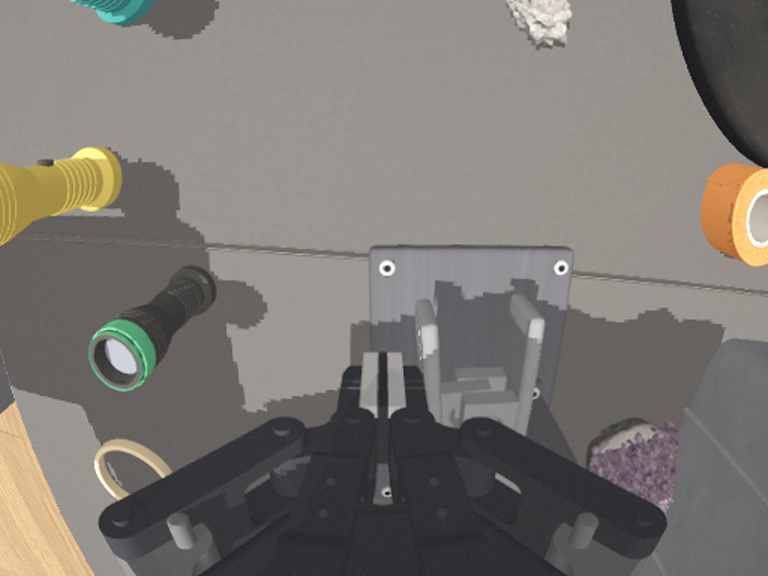

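Emit:
{"op": "servo_tool", "data": {"series": [0,0.002,0.004,0,0,0,0,0.0035,0.008,0,0,0,0,0.0035,0.01,0,0,0,0,0.0035,0.011,0,0,0,0,0.0035,0.012,0,0,0,0,0.0035,0.012,0,0,0]}}

```text
clock: 10.8
tcp_pos: [0.5683, 0.1153, 0.0549]
tool_rot: [0.705, -0.027, 0.708, 0.028]
contact_force: [-7.8, -0.0, 5.1]
width: 0.0001
```

```bash
python3 st.py;python3 push.py|tail -1
```

```text
10.8 9.631035431687753e-05 [-7.80939088e+00 -5.56743562e-03  5.08259484e+00] [0.11995607 1.57425865 0.04908335]
[[-4.700e-03 -7.750e-02  9.970e-01  5.683e-01]
 [ 4.000e-04  9.970e-01  7.750e-02  1.153e-01]
 [-1.000e+00  8.000e-04 -4.700e-03  5.490e-02]
 [ 0.000e+00  0.000e+00  0.000e+00  1.000e+00]]
0 [0.5705 0.1159] shift [0.0029 0.0004 0.0023]
```

Emit:
{"op": "servo_tool", "data": {"series": [0,0,0.001,0,0,0,0,0,0.001,0,0,0,0,0,0.001,0,0,0,0,0,-0.01,0,0,0,0,0,-0.025,0,0,0,-0.04,0,-0.03,0,0,0,-0.08,0,-0.02,0,0,0,-0.12,-0.02,0,0,0,0,-0.14,-0.06,0.01,0,0,0,-0.14,-0.09,0.02,0,0,0,-0.14,-0.1,0.02,0,0,0,-0.14,-0.1,0.02,0,0,0]}}

```text
clock: 12.0
tcp_pos: [0.5984, 0.0159, 0.1951]
tool_rot: [0.707, -0.026, 0.707, 0.026]
contact_force: [-0.7, -0.4, -0.9]
width: -0.0002
```

```bash
python3 st.py;python3 - <<'E'
from h import *
c=snap("wrist","w10")
cv2.imwrite("pics/w10b.png",cv2.resize(c["image"],(768,576),interpolation=cv2.INTER_CUBIC))
E
```

```text
12.0 -0.00019906616700040772 [-0.69356694 -0.41533826 -0.91699723] [ 0.02774743 -0.0383026  -0.03569602]
[[-1.000e-04 -7.490e-02  9.972e-01  5.984e-01]
 [-0.000e+00  9.972e-01  7.490e-02  1.590e-02]
 [-1.000e+00 -0.000e+00 -1.000e-04  1.951e-01]
 [ 0.000e+00  0.000e+00  0.000e+00  1.000e+00]]
```

View pics/w10b.png

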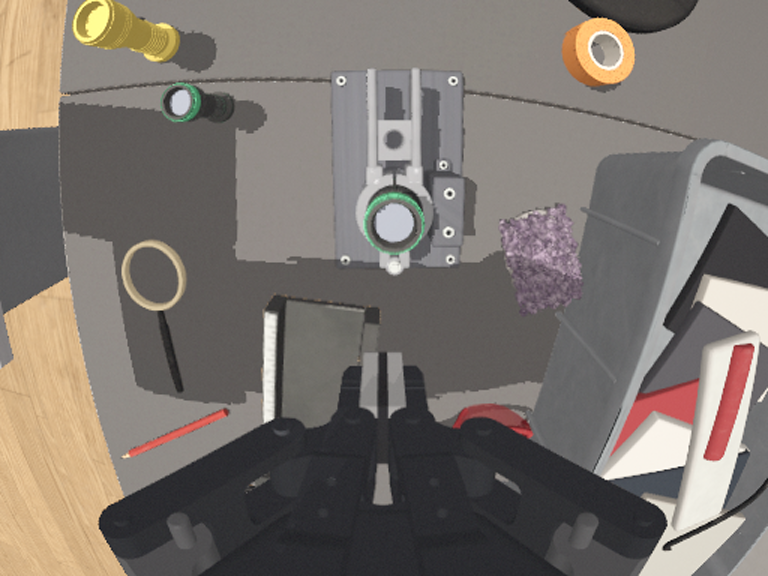

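Emit:
{"op": "servo_tool", "data": {"series": [0,0.257,-0.162,0,0,0,0,0.257,-0.162,0,0,0,0,0.257,-0.162,0,0,0,0,0.257,-0.162,0,0,0,0,0.257,-0.162,0,0,0,0,0.257,-0.162,0,0,0,0,0.257,-0.162,0,0,0,0,0.257,-0.162,0,0,0,0,0.257,-0.162,0,0,0], "claw": 0.42}}

```text
clock: 12.95
tcp_pos: [0.4171, 0.2608, 0.1951]
tool_rot: [0.707, -0.028, 0.707, 0.027]
contact_force: [-0.1, -0.4, 0.3]
width: 0.036
```

```bash
python3 st.py;python3 - <<'E'
from h import *
c=snap("wrist","w11")
cv2.imwrite("pics/w11b.png",cv2.resize(c["image"],(768,576),interpolation=cv2.INTER_CUBIC))
c=load("w10");print(hit(c,394/1.5-.17,139/1.5-.17,.07))
E
```

```text
12.95 0.03597415400252399 [-0.08665187 -0.37379163  0.33225485] [-0.0174789  -0.02620225 -0.01395495]
[[-1.000e-04 -7.810e-02  9.969e-01  4.171e-01]
 [-5.000e-04  9.969e-01  7.810e-02  2.608e-01]
 [-1.000e+00 -5.000e-04 -1.000e-04  1.951e-01]
 [ 0.000e+00  0.000e+00  0.000e+00  1.000e+00]]
[0.60052848 0.09843863 0.07      ]
```

View pics/w11b.png

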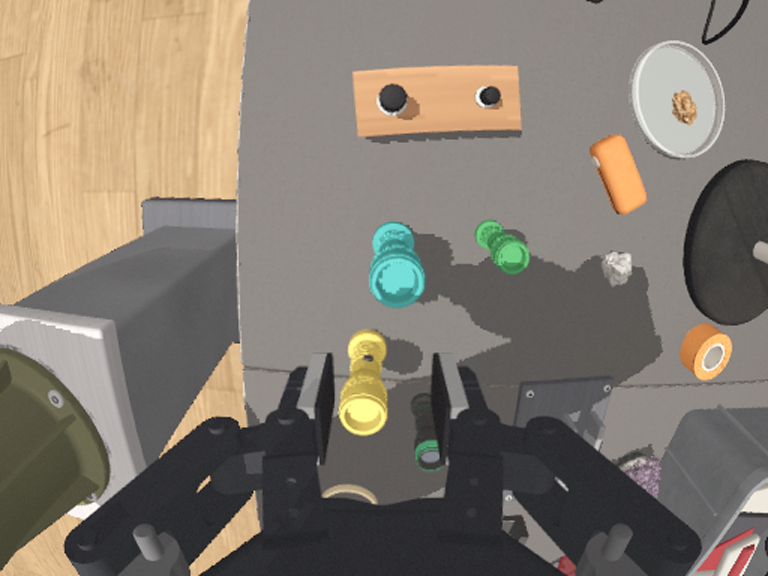

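Run:
```python
from h import *
c=load("w11");im=c["image"]
g=cv2.cvtColor(im,cv2.COLOR_BGR2GRAY)
m=cv2.inRange(g,0,55)
for x0,x1,y0,y1,z,n in [(245,280,50,82,.074,"thick"),(312,340,50,78,.062,"thin")]:
    mm=np.zeros_like(m);mm[y0:y1,x0:x1]=m[y0:y1,x0:x1]
    ct=max(cv2.findContours(mm,cv2.RETR_EXTERNAL,cv2.CHAIN_APPROX_NONE)[0],key=len)
    print(n,cv2.boundingRect(ct),cv2.fitEllipse(ct),hit(c,*cv2.minEnclosingCircle(ct)[0],z))
Z=lambda u,v:(u/1.5-.17,v/1.5-.17)
B=[hit(c,*Z(*p),.04) for p in [(353,72),(517,66),(521,129),(359,135)]];print(np.round(B,4))
t,tr,res=fit2([(-.055,.022),(.055,.022),(.055,-.022),(-.055,-.022)],B);print(t,tr,np.round(res*1e3,1))
for s in(-1,1):print(tr+s*.031*np.array([np.cos(t),np.sin(t)]))
cv2.imwrite("pics/w11c.png",cv2.resize(im[35:100,225:355],None,fx=6,fy=6,interpolation=cv2.INTER_CUBIC))
```

```text
thick (254, 66, 17, 8) ((261.62982177734375, 63.29005432128906), (16.765714645385742, 19.181324005126953), 15.323990821838379) [0.41661138 0.36503273 0.074     ]
thin (320, 58, 13, 12) ((326.3104248046875, 63.44889831542969), (10.006906509399414, 11.670933723449707), 65.71121215820312) [0.47554363 0.37661604 0.062     ]
[[0.3895 0.3863 0.04  ]
 [0.498  0.4032 0.04  ]
 [0.5049 0.3599 0.04  ]
 [0.3965 0.3441 0.04  ]]
0.15108267281352294 [0.44721317 0.37337102] [[-0.1 -0.5]
 [-0.3 -0.2]
 [-0.  -0. ]
 [ 0.4  0.8]]
[0.4165663  0.36870525]
[0.47786004 0.37803679]
```

View pics/w11c.png

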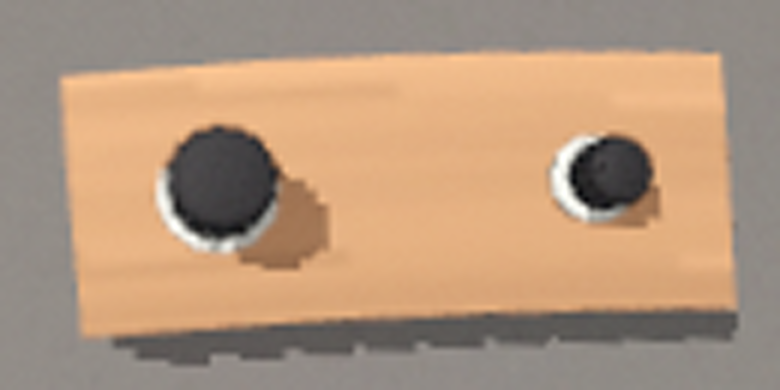

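Emit:
{"op": "servo_tool", "data": {"series": [0,0.05,0.004,0,0,0,0,0.1,0.008,0,0,0,0.02,0.108,0.008,0,0,0,0.06,0.108,0.008,0,0,0,0.1,0.108,0.008,0,0,0,0.1,0.108,0.008,0,0,0]}}

```text
clock: 13.6
tcp_pos: [0.4145, 0.3652, 0.09]
tool_rot: [0.704, -0.029, 0.709, 0.024]
contact_force: [-0.5, -1.1, -0.6]
width: 0.0357
```

```bash
python3 st.py;python3 - <<'E'
from h import *
c=snap("wrist","w12")
cv2.imwrite("pics/w12b.png",cv2.resize(c["image"],(768,576),interpolation=cv2.INTER_CUBIC))
E
```

```text
13.6 0.035718897087021986 [-0.52421526 -1.12873518 -0.56641485] [-0.03775366  0.08724034 -0.00181359]
[[-0.0074 -0.0752  0.9971  0.4145]
 [-0.0067  0.9971  0.0752  0.3652]
 [-1.     -0.0062 -0.0079  0.09  ]
 [ 0.      0.      0.      1.    ]]
```

View pics/w12b.png

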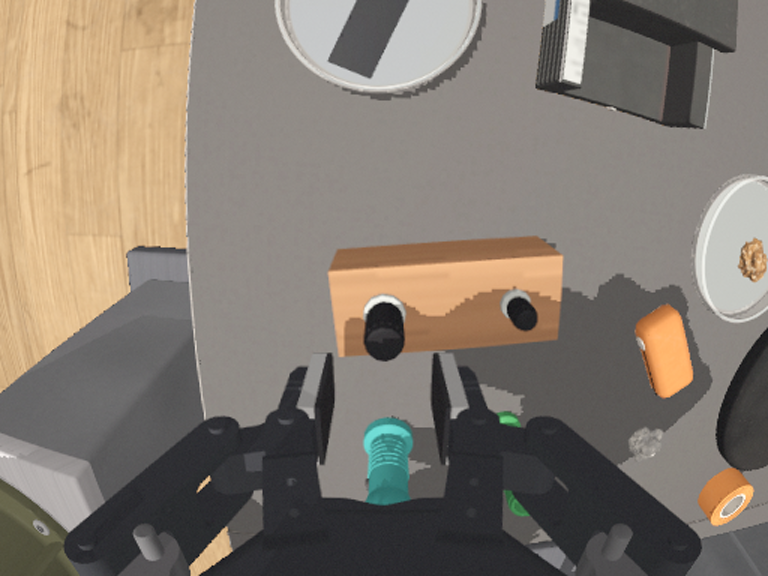

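Emit:
{"op": "servo_tool", "data": {"series": [0.015,0,0,0,0,0,0.03,0,0,0,0,0,0.042,0,0,0,0,0,0.046,0,0,0,0,0,0.046,0,0,0,0,0]}}

```text
clock: 14.15
tcp_pos: [0.4173, 0.3691, 0.0498]
tool_rot: [0.707, -0.027, 0.707, 0.027]
contact_force: [0.1, 0.5, -0.2]
width: 0.036
```

```bash
python3 st.py;python3 - <<'E'
from h import *
c=snap("wrist","w13")
cv2.imwrite("pics/w13b.png",cv2.resize(c["image"][150:330,150:380],None,fx=3.3,fy=3.3,interpolation=cv2.INTER_CUBIC))
E
```

```text
14.15 0.03597972617387968 [ 0.07073611  0.45453891 -0.15119948] [0.00404809 0.02367239 0.00258385]
[[ 2.000e-04 -7.670e-02  9.971e-01  4.173e-01]
 [ 2.000e-04  9.971e-01  7.670e-02  3.691e-01]
 [-1.000e+00  1.000e-04  2.000e-04  4.980e-02]
 [ 0.000e+00  0.000e+00  0.000e+00  1.000e+00]]
```

View pics/w13b.png

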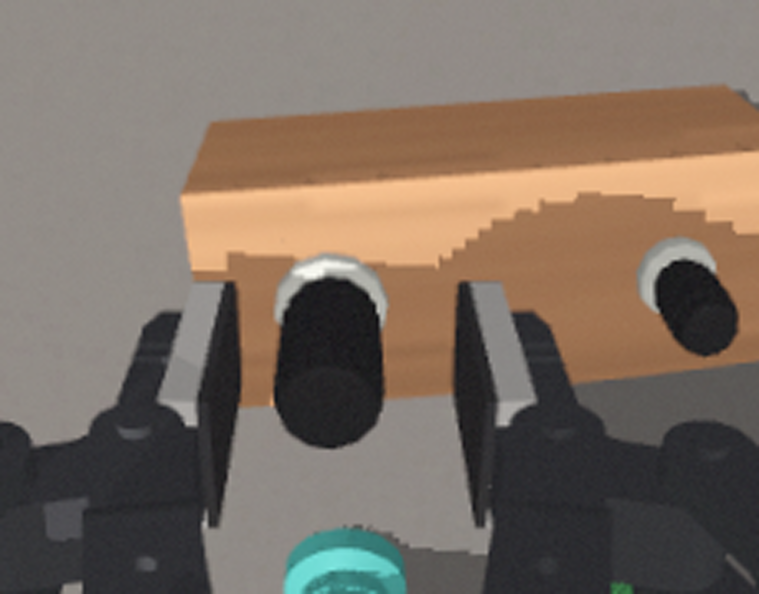

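Run:
```python
from h import *
c=load("w13");T=np.linalg.inv(c["W"]@np.linalg.inv(c["T_tool_cam"]))
for n,u,v,z in [("top",329.5,407,.074),("sh",330,302,.044),("topbot",330,447,.074)]:
    w=hit(c,150+u/3.3-.35,150+v/3.3-.35,z);print(n,w,(T@np.r_[w,1])[:3])
```

```text
top [0.4159555  0.36876502 0.074     ] [-0.0242185  -0.00026537 -0.0013947 ]
sh [0.41553783 0.36993929 0.044     ] [ 0.00578161  0.00093333 -0.00172644]
topbot [0.41653356 0.36130924 0.074     ] [-0.02421953 -0.00774353 -0.00139055]
```

Emit:
{"op": "servo_tool", "data": {"series": [0.001,0,-0.002,0,0,0,0.001,0,-0.002,0,0,0]}}

```text
clock: 14.4
tcp_pos: [0.415, 0.3694, 0.0489]
tool_rot: [0.707, -0.027, 0.706, 0.028]
contact_force: [0.2, -0.8, 0.0]
width: 0.0363
```

Emit:
{"op": "servo_tool", "data": {"series": [0,0,0,0,0,0,0,0,0,0,0,0,0,0,0,0,0,0,0,0,0,0,0,0,0,0,0,0,0,0], "claw": 0, "newtons": 45}}

```text
clock: 14.9
tcp_pos: [0.415, 0.3693, 0.0488]
tool_rot: [0.707, -0.027, 0.706, 0.028]
contact_force: [-1.3, -0.5, 5.5]
width: 0.0148
```

```bash
python3 st.py;python3 - <<'E'
from h import *
c=snap("wrist","w14")
cv2.imwrite("pics/w14b.png",cv2.resize(c["image"][150:330,150:380],None,fx=3.3,fy=3.3,interpolation=cv2.INTER_CUBIC))
E
```

```text
14.9 0.014830288708676396 [-1.32986331 -0.50960056  5.52548405] [-0.07927708  0.29773718 -0.04094348]
[[ 3.000e-04 -7.740e-02  9.970e-01  4.150e-01]
 [ 5.000e-04  9.970e-01  7.740e-02  3.693e-01]
 [-1.000e+00  5.000e-04  3.000e-04  4.880e-02]
 [ 0.000e+00  0.000e+00  0.000e+00  1.000e+00]]
```

View pics/w14b.png

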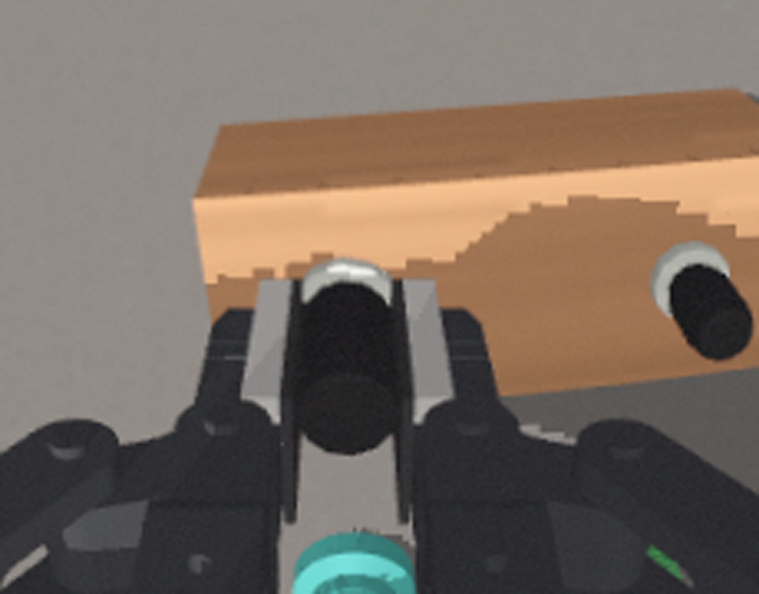

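Emit:
{"op": "servo_tool", "data": {"series": [-0.01,0,0,0,0,0,-0.03,0,0,0,0,0,-0.06,0,0,0,0,0,-0.1,0,0,0,0,0,-0.121,0,0,0,0,0,-0.121,-0.04,0.023,0,0,0,-0.121,-0.08,0.046,0,0,0,-0.121,-0.12,0.069,0,0,0,-0.121,-0.16,0.092,0,0,0,-0.121,-0.2,0.115,0,0,0,-0.121,-0.24,0.138,0,0,0,-0.121,-0.27,0.156,0,0,0,-0.121,-0.284,0.164,0,0,0,-0.121,-0.284,0.164,0,0,0,-0.121,-0.284,0.164,0,0,0]}}

```text
clock: 16.45
tcp_pos: [0.5998, 0.0991, 0.1692]
tool_rot: [0.706, -0.027, 0.707, 0.028]
contact_force: [0.8, -0.2, -1.4]
width: 0.0144
```

```bash
python3 st.py;python3 - <<'E'
from h import *
c=snap("wrist","w15")
cv2.imwrite("pics/w15b.png",cv2.resize(c["image"],(768,576),interpolation=cv2.INTER_CUBIC))
E
```

```text
16.45 0.014441145347707351 [ 0.83602387 -0.20591932 -1.4024971 ] [-0.00861452  0.01783273 -0.03106495]
[[-9.000e-04 -7.730e-02  9.970e-01  5.998e-01]
 [ 5.000e-04  9.970e-01  7.730e-02  9.910e-02]
 [-1.000e+00  6.000e-04 -9.000e-04  1.692e-01]
 [ 0.000e+00  0.000e+00  0.000e+00  1.000e+00]]
```

View pics/w15b.png

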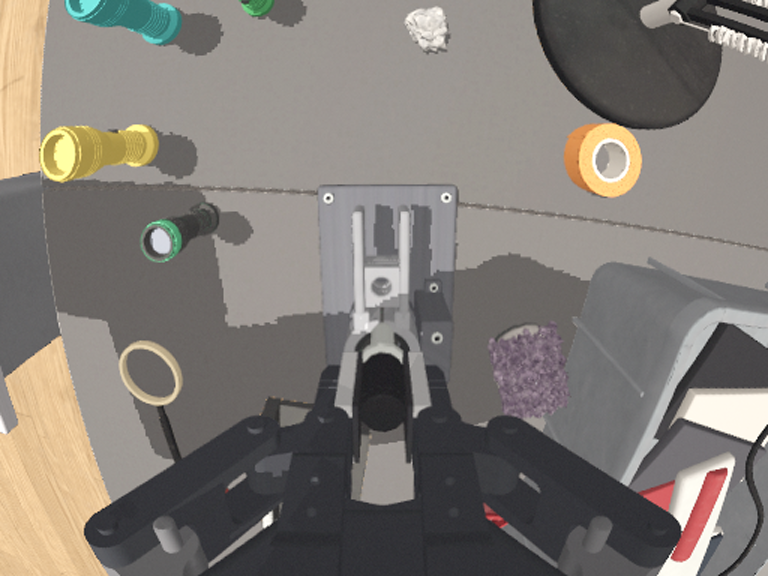

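Emit:
{"op": "servo_tool", "data": {"series": [0.015,0,0.0005,0,0,0,0.03,0,0.0005,0,0,0,0.046,0,0.0005,0,0,0,0.046,0,0.0005,0,0,0,0.046,0,0.0005,0,0,0]}}

```text
clock: 17.0
tcp_pos: [0.6001, 0.0998, 0.1235]
tool_rot: [0.706, -0.028, 0.707, 0.028]
contact_force: [-0.1, -0.9, -1.0]
width: 0.0143
```

```bash
python3 st.py;python3 - <<'E'
from h import *
c=snap("wrist","w16")
cv2.imwrite("pics/w16b.png",cv2.resize(c["image"][150:290,195:315],None,fx=5,fy=4.2,interpolation=cv2.INTER_CUBIC) if 0 else cv2.resize(c["image"][150:270,195:315],None,fx=5,fy=5,interpolation=cv2.INTER_CUBIC))
E
```

```text
17.0 0.014263988568142889 [-0.08534254 -0.93276958 -1.03813882] [-0.00071537 -0.02336614 -0.02265444]
[[-8.000e-04 -7.920e-02  9.969e-01  6.001e-01]
 [ 0.000e+00  9.969e-01  7.920e-02  9.980e-02]
 [-1.000e+00  1.000e-04 -8.000e-04  1.235e-01]
 [ 0.000e+00  0.000e+00  0.000e+00  1.000e+00]]
```

View pics/w16b.png

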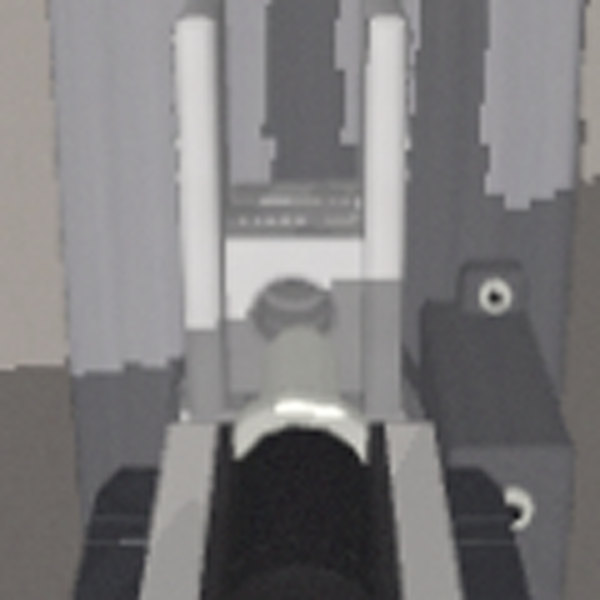

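Run:
```python
from h import *
c=load("w16");W=c["W"]@np.linalg.inv(c["T_tool_cam"]);T=np.linalg.inv(W)
A=lambda u,v:(195+(u+.5)/5-.5,150+(v+.5)/5-.5)
for n,u,v in [("far",291,277),("L",250,308),("R",333,308),("lugfarL",227,238),("lugfarR",363,238)]:
    w=hit(c,*A(u,v),.07);print(n,w,(T@np.r_[w,1])[:3])
for n,p in [("tipcentre",(.0428,0,0)),("tip far r3.5",(.0428,.0035,0)),("shank far 7 up",(.0358,.005,0)),("shoulder far bottom",(.0088,.01,0)),("shL",(.0088,0,-.01)),("shR",(.0088,0,.01))]:
    q=proj(c,(W@np.r_[p,1])[:3]);print(n,(q-[195,150]+.5)*5-.5)
im=c["image"];cv2.imwrite("pics/w16c.png",cv2.resize(im[200:245,230:280],None,fx=12,fy=12,interpolation=cv2.INTER_CUBIC))
```

```text
far [0.59960007 0.10380321 0.07      ] [ 0.05350384  0.00399199 -0.00014541]
L [0.59407841 0.09853027 0.07      ] [ 0.05350818 -0.00082722 -0.00606723]
R [0.60599758 0.09947043 0.07      ] [ 0.05349837 -0.00083371  0.00588897]
lugfarL [0.59011507 0.10901927 0.07      ] [ 0.0535119   0.00994264 -0.00918766]
lugfarR [0.60930408 0.11052827 0.07      ] [0.05349611 0.00992762 0.01006059]
tipcentre [291.77545708 333.13985066]
tip far r3.5 [291.69996083 309.71906989]
shank far 7 up [291.43458615 320.22756697]
shoulder far bottom [290.23131479 375.16442159]
shL [204.65041305 452.04395549]
shR [376.48819399 451.97134669]
```

View pics/w16c.png

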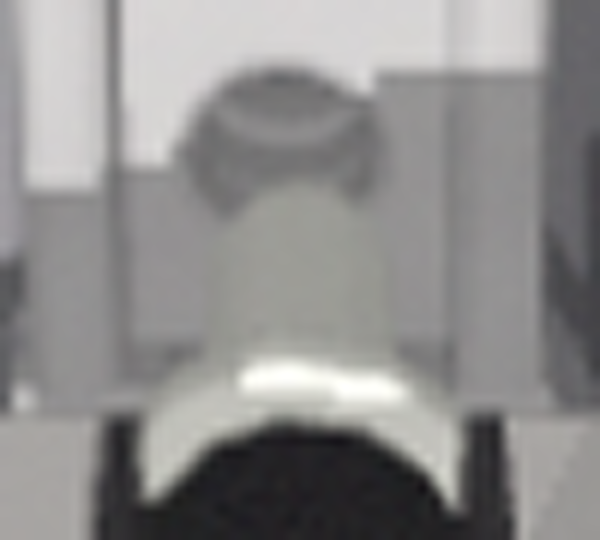

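Emit:
{"op": "servo_tool", "data": {"series": [0,-0.0004,-0.001,0,0,0,0.004,-0.0004,-0.001,0,0,0,0.008,-0.0004,-0.001,0,0,0,0.012,-0.0004,-0.001,0,0,0,0.016,-0.0004,-0.001,0,0,0,0.016,-0.0004,-0.001,0,0,0]}}

```text
clock: 17.65
tcp_pos: [0.5993, 0.098, 0.1064]
tool_rot: [0.706, -0.027, 0.707, 0.027]
contact_force: [-1.1, 1.1, -0.4]
width: 0.0143
```

```bash
python3 st.py
```

```text
17.65 0.01434453530585245 [-1.10461079  1.14587262 -0.38570159] [ 0.00803636 -0.00647649 -0.0265001 ]
[[-1.400e-03 -7.730e-02  9.970e-01  5.993e-01]
 [-2.000e-04  9.970e-01  7.730e-02  9.800e-02]
 [-1.000e+00 -1.000e-04 -1.400e-03  1.064e-01]
 [ 0.000e+00  0.000e+00  0.000e+00  1.000e+00]]
```

Tip is ~6 mm below the lug top with no resistance. Continue.

Emit:
{"op": "servo_tool", "data": {"series": [0.004,0,0,0,0,0,0.008,0,0,0,0,0,0.012,0,0,0,0,0,0.014,0,0,0,0,0,0.014,0,0,0,0,0]}}

```text
clock: 18.15
tcp_pos: [0.5997, 0.0982, 0.0928]
tool_rot: [0.706, -0.027, 0.707, 0.027]
contact_force: [0.2, 0.4, -0.8]
width: 0.0141
```

```bash
python3 st.py
```

```text
18.15 0.014124064303659797 [ 0.18967074  0.43937962 -0.78253631] [0.03472683 0.00028743 0.0182612 ]
[[-6.000e-04 -7.740e-02  9.970e-01  5.997e-01]
 [-2.000e-04  9.970e-01  7.740e-02  9.820e-02]
 [-1.000e+00 -1.000e-04 -6.000e-04  9.280e-02]
 [ 0.000e+00  0.000e+00  0.000e+00  1.000e+00]]
```

Emit:
{"op": "servo_tool", "data": {"series": [0.004,0,0,0,0,0,0.008,0,0,0,0,0,0.011,0,0,0,0,0,0.014,0,0,0,0,0,0.016,0,0,0,0,0,0.016,0,0,0,0,0]}}

```text
clock: 18.75
tcp_pos: [0.6, 0.0983, 0.0787]
tool_rot: [0.707, -0.027, 0.706, 0.027]
contact_force: [-5.4, -0.8, 11.6]
width: 0.0147
```

```bash
python3 st.py
```

```text
18.75 0.01466125691994381 [-5.39380689 -0.76301774 11.56013923] [-0.09714223  1.08523856  0.00594994]
[[ 6.00e-04 -7.74e-02  9.97e-01  6.00e-01]
 [ 1.00e-04  9.97e-01  7.74e-02  9.83e-02]
 [-1.00e+00  1.00e-04  7.00e-04  7.87e-02]
 [ 0.00e+00  0.00e+00  0.00e+00  1.00e+00]]
```

Emit:
{"op": "servo_tool", "data": {"series": [0,0,0,0,0,0,0,0,0,0,0,0,0,0,0,0,0,0,0,0,0,0,0,0,-0.02,0,0,0,0,0,-0.06,0,0,0,0,0,-0.09,0,0,0,0,0,-0.11,-0.03,0,0,0,0,-0.11,-0.06,0,0,0,0,-0.11,-0.06,0,0,0,0], "claw": 0.45}}

```text
clock: 19.75
tcp_pos: [0.6054, 0.0356, 0.1882]
tool_rot: [0.707, -0.027, 0.706, 0.026]
contact_force: [0.2, -0.1, -0.4]
width: 0.0387
```

```bash
python3 st.py;python3 - <<'E'
from h import *
c=snap("wrist","w17")
cv2.imwrite("pics/w17b.png",cv2.resize(c["image"],(768,576),interpolation=cv2.INTER_CUBIC))
E
```

```text
19.75 0.03866947866998588 [ 0.23146675 -0.08590453 -0.39897147] [0.01390442 0.06609964 0.02053355]
[[ 0.0019 -0.0742  0.9972  0.6054]
 [-0.0012  0.9972  0.0742  0.0356]
 [-1.     -0.0014  0.0018  0.1882]
 [ 0.      0.      0.      1.    ]]
```

View pics/w17b.png

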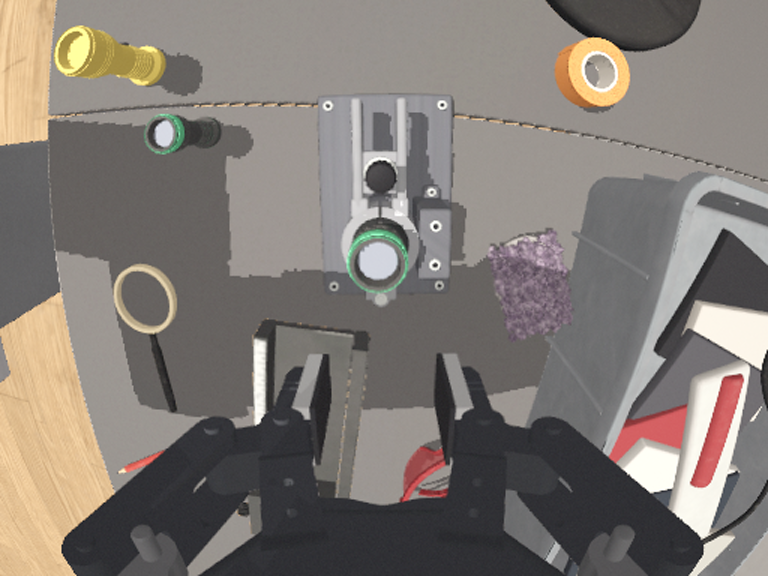

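Emit:
{"op": "servo_tool", "data": {"series": [0,0.045,-0.001,-0.006,0,0,0.01,0.09,-0.001,-0.006,0,0,0.03,0.097,-0.001,-0.006,0,0,0.05,0.097,-0.001,-0.006,0,0,0.07,0.097,-0.001,-0.006,0,0,0.08,0.097,-0.001,-0.006,0,0,0.08,0.097,-0.001,-0.006,0,0], "claw": 0.65}}

```text
clock: 20.5
tcp_pos: [0.5944, 0.1353, 0.1053]
tool_rot: [0.705, -0.03, 0.708, 0.03]
contact_force: [-0.0, -0.1, -0.5]
width: 0.0559
```

```bash
python3 st.py;python3 - <<'E'
from h import *
c=snap("wrist","w18")
cv2.imwrite("pics/w18b.png",cv2.resize(c["image"],(768,576),interpolation=cv2.INTER_CUBIC))
E
```

```text
20.5 0.05594503829677436 [-0.00046579 -0.06286734 -0.46337113] [ 0.01016087 -0.00646298  0.00700626]
[[-3.700e-03 -8.400e-02  9.965e-01  5.944e-01]
 [-7.000e-04  9.965e-01  8.400e-02  1.353e-01]
 [-1.000e+00 -3.000e-04 -3.700e-03  1.053e-01]
 [ 0.000e+00  0.000e+00  0.000e+00  1.000e+00]]
```

View pics/w18b.png

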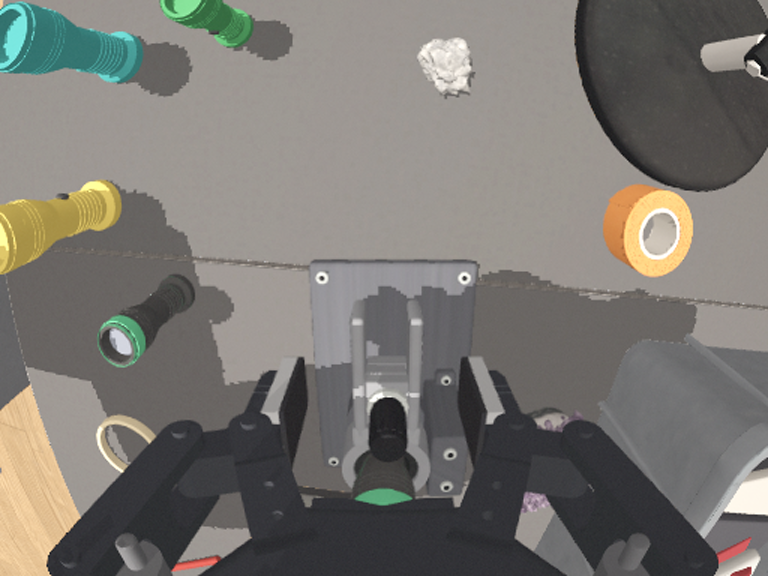

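Emit:
{"op": "servo_tool", "data": {"series": [0.01,-0.002,0.0025,0,0,0,0.025,-0.002,0.0025,0,0,0,0.04,-0.002,0.0025,0,0,0,0.055,-0.002,0.0025,0,0,0,0.062,-0.002,0.0025,0,0,0,0.062,-0.002,0.0025,0,0,0,0.062,-0.002,0.0025,0,0,0]}}

```text
clock: 21.25
tcp_pos: [0.5993, 0.1333, 0.0459]
tool_rot: [0.707, -0.029, 0.706, 0.03]
contact_force: [-0.1, 0.5, -0.3]
width: 0.0556
```

```bash
python3 st.py;python3 - <<'E'
from h import *
c=snap("wrist","w19")
cv2.imwrite("pics/w19b.png",cv2.resize(c["image"],(768,576),interpolation=cv2.INTER_CUBIC))
E
```

```text
21.25 0.05558882992773639 [-0.13411646  0.53951054 -0.30276981] [-0.000711   -0.05072251 -0.02364025]
[[ 9.000e-04 -8.320e-02  9.965e-01  5.993e-01]
 [ 2.000e-04  9.965e-01  8.320e-02  1.333e-01]
 [-1.000e+00  2.000e-04  9.000e-04  4.590e-02]
 [ 0.000e+00  0.000e+00  0.000e+00  1.000e+00]]
```

View pics/w19b.png

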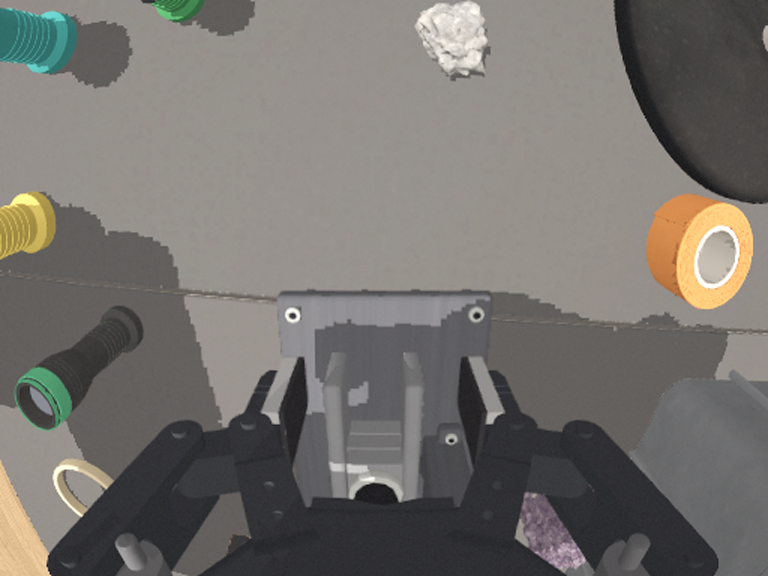

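Emit:
{"op": "servo_tool", "data": {"series": [0.002,0,-0.002,0,0,0,0.002,0,-0.0025,0,0,0,0.002,0,-0.0025,0,0,0]}}

```text
clock: 21.6
tcp_pos: [0.5962, 0.1331, 0.0436]
tool_rot: [0.707, -0.03, 0.706, 0.03]
contact_force: [-0.3, 0.4, -0.1]
width: 0.0554
```

```bash
python3 st.py
```

```text
21.6 0.05535124935474218 [-0.32156585  0.43022491 -0.07363458] [-0.01861651  0.03246683 -0.03003527]
[[ 3.000e-04 -8.340e-02  9.965e-01  5.962e-01]
 [ 1.000e-04  9.965e-01  8.340e-02  1.331e-01]
 [-1.000e+00  1.000e-04  3.000e-04  4.360e-02]
 [ 0.000e+00  0.000e+00  0.000e+00  1.000e+00]]
```

Emit:
{"op": "servo_tool", "data": {"series": [0,0,0,0,0,0,0,0,0,0,0,0,0,0,0,0,0,0,0,0,0,0,0,0,0,0,0,0,0,0], "claw": 0, "newtons": 35}}

```text
clock: 22.1
tcp_pos: [0.5965, 0.1331, 0.0436]
tool_rot: [0.707, -0.029, 0.706, 0.03]
contact_force: [0.1, 0.7, 3.7]
width: 0.031
```

```bash
python3 st.py;python3 - <<'E'
from h import *
c=snap("wrist","w20")
cv2.imwrite("pics/w20b.png",cv2.resize(c["image"],(768,576),interpolation=cv2.INTER_CUBIC))
c=snap("scene","s20")
cv2.imwrite("pics/s20b.png",cv2.resize(c["image"][120:300,180:380],None,fx=3.3,fy=3.3,interpolation=cv2.INTER_CUBIC))
E
```

```text
22.1 0.031017027793967162 [0.09562987 0.68481158 3.72868509] [-0.00253032  0.16826752 -0.17066238]
[[ 6.000e-04 -8.330e-02  9.965e-01  5.965e-01]
 [ 2.000e-04  9.965e-01  8.330e-02  1.331e-01]
 [-1.000e+00  1.000e-04  6.000e-04  4.360e-02]
 [ 0.000e+00  0.000e+00  0.000e+00  1.000e+00]]
```

View pics/w20b.png

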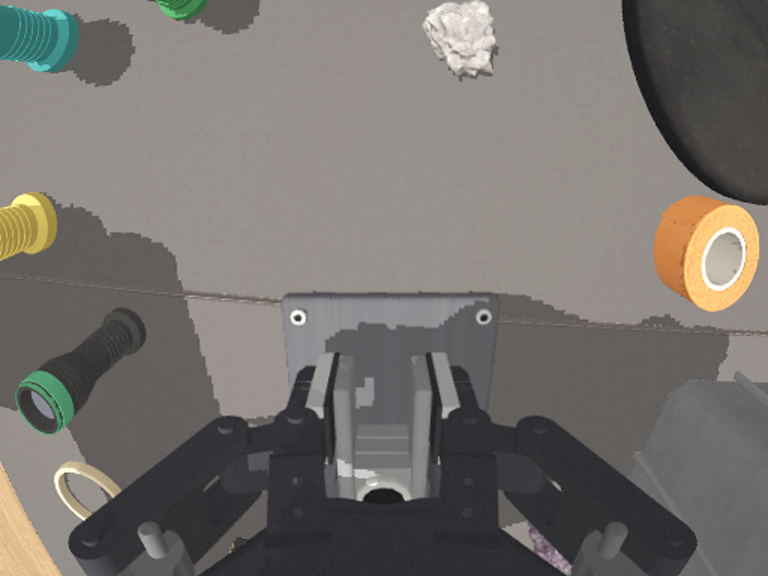

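View pics/s20b.png

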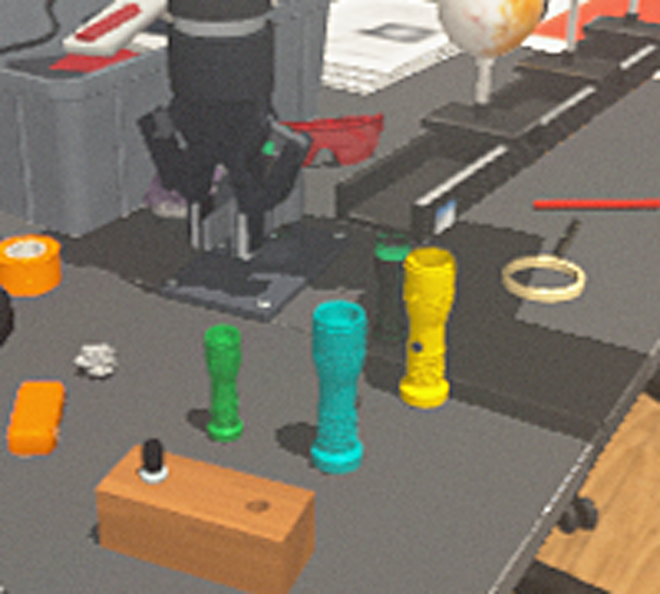

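Run:
```python
from workcell import order,robot
print(order.finish_job()); o=robot.get_obs(); print(o["clock"],o["width"],o["contact_force"],o["tcp_pos"])
```

```text
the job is handed in; nothing more can be done
None
the job is handed in; nothing more can be done
```

The job is handed in at about 22 s of the 64 s allowed. The arm is holding the two thumb tabs shut at 35 N grip. The hand-in reports no verdict, so the result rests on the checks below.

**What I did:**
- I stood the larger black torch (green-ringed head) on the socket floor and let go with the clamp still open.
- I pushed the front half shut until it met its stop, at about 8 N.
- I pressed the thick pin home until the shoulder took about 12 N, then let go of it.
- I then gripped the tabs.

**Last checks:**
- **Tabs:** the fingers read 31.0 mm over the tabs, against 32 mm nominal. The pads read about 1.5 mm low on the torch and the pin too. Sideways force on the wrist was under 1 N, so both halves are pressed evenly.
- **Pin:** at release, the hand height put the tip at about 36 mm above the table, which is fully home. I did not measure the pin's height in a picture afterwards.
- **Torch:** it stood upright after release. In the last pictures the gripper hides most of it, so I could not check it again under the squeeze.
- **Other objects:** the thin pin is still in its block, and the lens, mineral, tape and glasses look unmoved.

The top camera placed the clamp 3 to 4 mm away from where the wrist camera did. I used the wrist camera, and both the torch and the pin went in without jamming, with at most 5 N sideways on the torch.

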